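# Screw down the bell ledge and set out the bells

### The arm

A 7-joint arm with a two-finger parallel gripper is mounted at the origin on the work surface. World frame = base frame: x ahead of the robot, y to its left, z up, the work surface at z = 0. Lengths are in mm, angles in rad, forces in N, time in s.
With the tool pointing down it reaches from about 350 to 900 mm from the base axis. Payload 19.9 kg.
Tool frame: the origin (TCP) lies midway between the tips of the shut fingers; the grasp point (between the pads) lies 19 mm behind it; z points along the fingers, y is the direction in which the jaws open and shut (so a half turn about z gives the same grasp; the last joint's range is limited). The gripper opens to 85 mm and grips with 20 to 120 N. Pads are 22 mm wide; open, the fingers measure 114 mm over their backs; the gripper's body (76 mm by 85 mm) begins 54 mm behind the grasp point. The pads swing forward as they close: fully open they stand 13 mm farther back than shut.
Start: joints at [1.167, 0.417, -0.01, 1.614, 0.005, 1.111, -0.053], TCP at [221.802, -584.299, 231.26] pointing down, gripper open.
Joint ranges: [-2.81, 2.81], [-0.39, 2.02], [-1.27, 1.25], [0.06, 2.57], [-1.19, 4.33], [0.19, 2], [-2.82, 2.82]. Speed limits (rad/s): [1.89, 1.89, 2.39, 2.39, 3.01, 3.01, 3.01].

### API

Orientations are given as a rotation vector (axis times angle).
In Python, from station import env gives the robot as it stands. The module is installed in compiled form; this text tells all that it offers.
- The arm moves only by the tool drive_tool, never from a script. Its argument "commands" is a list of rows, each a list of 5 numbers: the finger opening in cm, from 0 to 8.54, then the shift along the tool's x, y, z in cm, then the turn about the tool's z in rad. In form: [[gripper, tx, ty, tz, spin], ...]. A call has 1 to 12 rows; each row is the pose to reach, as a shift and turn from the pose commanded when the call began, along the tool's axes at that moment; what a row does not reach only later rows make up. A row lasts 1/10 s, in which the tool goes at most 50 mm and 8.59 degrees, less where a joint would pass 70% of its speed; a pose out of reach is approached as far as the arm can. A call with a gripper value outside its range is refused whole. The fingers move at their own pace and stop on an object; the grip force is fixed at half the most. Time passes only in rows, so rows that repeat a pose let the fingers close. It gives the time, the measured TCP pose, the force and the opening at its end, in the units of the state.
- env.get_obs(): the state, without advancing time (a new reading comes with each control period).
- env.camera(name): name is "scene" or "top" or "wrist"; returns a dict with "color" (400x640x3 uint8, red, green, blue), "camera_matrix" (3x3 intrinsics, pixels), "position" and "orientation" of the camera in the world; the wrist camera has in their place "hand_eye" (4x4, takes a point from camera to tool coordinates, whose origin is the TCP and whose axes are the flange's). Camera axes: x right, y up, looking along -z (the intrinsics and any distortion apply to the point x, -y, -z); pixel columns grow to the right and rows downward; lengths in mm; the calibration is good to about 2 mm. The wrist camera is an equidistant fisheye: a pixel r from the principal point sees the ray r / f radians off the axis. A picture is of the moment at which its call begins: read the wrist's pose just before it. There is no depth.
- env.close_job(): hands the job in, once; it reports no verdict.
The state is a dict: "t": time; "joint_positions": joint angles; "joint_velocities": joint speeds; "tau": joint torques, N m; "position": TCP position; "tool_rot": TCP orientation; "wrist_force": force on the tool from outside, world axes, zero at the start; "ft_torque": the same for the moment, N m; "gripper_width": opening from 0.0 (shut) to 1.0 (fully open).
Only numpy, scipy, OpenCV 4.12 (cv2) and the standard library are available. Lean on these libraries where they do the work, as an engineer would, in place of code of your own. Each camera call takes 0.05 s, during which the arm holds its last target.

### The job

Lift the T-handled socket key out of the sprung clip on the tool rail and, with the key square on each screw before and while it turns, drive both lag screws of the display ledge clockwise until their flanges are fully home. Then stand the key upright in the wooden tray, and after that stand every bell upright on the ledge between the two screws. Leave the other things on the bench where they are.

Things in the scene. Friction and masses are not known exactly. Their poses are not given: they have to be found in the camera images.
- ledge: dark wooden display ledge, board 170 (x) x 470 (y) x 20 mm high, with a lip 8 mm wide and 8 mm high along both long edges. Fixed. Origin at the centre of its underside, z up. The lag screws stand at y = +195 and -195 mm (x = 0). Bells go on the board between them, within 165 mm of the middle: three fit side by side at y = -90, 0, 90 mm
- lag_left: steel lag screw at the ledge's +y end: round flange 44 mm wide, 4 mm thick; square head 28 x 28 mm from 4 to 18 mm, then a low cone to 24 mm. Origin on the axis at the flange's underside, z up along the axis. This frame does not turn, it only sinks: 29 mm above the ledge's underside at turn 0, 2.15 mm lower per radian; the flange meets the board at 4.2 rad
- lag_right: the same lag screw at the ledge's -y end
- turn_left (a joint): turn of the left screw, rad: grows clockwise seen from above, starts at 0 to 0.4, stops at 4.2 with the flange on the board (home: over 3.9). At 0 the head's faces are parallel to the ledge's x and y; the head's yaw is the ledge's yaw minus this value. Steady friction 0.2 N m; it stays where it is left
- turn_right (a joint): the same for the right screw
- rail: dark steel tool rail, plate 118 (x) x 130 (y) x 12 mm with a low square pocket (walls to 28 mm) in which the key stands, between two posts 68 mm high on its x sides; from each a sprung steel ball presses over the key's cone. Fixed. Origin at the centre of its underside. The key comes out straight up: the balls yield at about 13 N plus its weight and are clear after 48 mm
- key: T-handled socket key, upright in the clip: square steel socket 46 x 46 x 24 mm, its square hole (32.5 x 32.5 mm, 20 deep, faces parallel to the key's x, y) open downwards; cone (50 mm wide at its foot) 24 to 56 mm, 16 mm shaft, wooden crossbar 98 to 126 mm up, 24 mm thick (key's x), 120 mm long (its y). Origin at the centre of the socket's mouth, z up. 0.4 kg
- key_grip (a point): middle of the key's crossbar, where to grasp it, 112 mm above the key's mouth. The key fits a screw head in any of four quarter turns, with about 0.16 rad of play, and is fully on when its mouth is 2 to 4 mm above the flange's top. It stands by itself on its socket
- tray: open wooden tray 150 x 150 mm, 25 mm high, walls and floor 6 mm thick. Fixed. Origin at the centre of its underside. The key finally stands upright in it, near its middle
- bell_a: bell standing mouth down: mouth 76 mm wide, body 82 mm high, on top a flat upright tab 12 mm thick (along the bell's x), 44 mm wide (its y), flat sides from 82 to 118 mm above the mouth: grasp the tab at about 105 mm. Origin at the centre of the mouth, z up. 0.3 to 0.5 kg. May be absent. Brass
- bell_b: bell standing mouth down: mouth 76 mm wide, body 82 mm high, on top a flat upright tab 12 mm thick (along the bell's x), 44 mm wide (its y), flat sides from 82 to 118 mm above the mouth: grasp the tab at about 105 mm. Origin at the centre of the mouth, z up. 0.3 to 0.5 kg. May be absent. Dark steel
- bell_c: smaller copper bell, like the others: mouth 64 mm wide, body 66 mm high, tab 12 x 44 mm with flat sides from 66 to 102 mm above the mouth: grasp it at about 89 mm. Origin at the centre of the mouth. 0.2 to 0.4 kg. May be absent
- stake: small fixed steel stake anvil, 75 x 50 mm, 50 mm high, bolted to the bench; not used
- copper_bowl: bystander: copper bowl, 140 mm wide, 50 high; leave it where it is
- hammer: bystander: hammer; leave it where it is
- wrench: bystander: steel wrench; leave it where it is
- driver: bystander: ordinary screwdriver (not the key); leave it where it is
- rivet_jar: bystander: glass jar, 70 mm wide, 85 high; leave it where it is
- offcut: bystander: wooden offcut 50 x 80 x 30 mm; leave it where it is
Things that resemble listed ones, but are neither listed nor needed, are in the scene too. What is shaped like the bell_b but purple is not meant.

How it is judged (in metres and radians):
On the way, in this order (a step that is already met when the one before it is completed fails the run):
1. the key is lifted clear of its clip (z of key in the frame of rail above 0.065 m), for 0.2 s.
2. both screws are home (value of joint each of turn_left, turn_right above 3.9 rad), for 0.2 s.
3. the key stands upright in the tray, released (x of key in the frame of tray between -0.05 and 0.05 m and y of key in the frame of tray between -0.05 and 0.05 m and z of key in the frame of tray below 0.012 m and angle between key's own z axis and vertical below 0.1 rad and linear speed of key below 0.03 m/s and contact force between the fingers and key below 0.1 N), for 0.2 s.
4. every bell stands on the ledge between the screws (x of bell_a in the frame of ledge between -0.06 and 0.06 m and y of bell_a in the frame of ledge between -0.165 and 0.165 m and z of bell_a in the frame of ledge between 0.014 and 0.026 m and angle between each of bell_a, bell_b, bell_c's own z axis and vertical below 0.1 rad and linear speed of each of bell_a, bell_b, bell_c below 0.03 m/s and x of bell_b in the frame of ledge between -0.06 and 0.06 m and y of bell_b in the frame of ledge between -0.165 and 0.165 m and z of bell_b in the frame of ledge between 0.014 and 0.026 m and x of bell_c in the frame of ledge between -0.06 and 0.06 m and y of bell_c in the frame of ledge between -0.165 and 0.165 m and z of bell_c in the frame of ledge between 0.014 and 0.026 m), for 0.2 s.
At the end, for the whole second after the job is handed in: Both screws past 3.9 rad (flange within 1 mm of the board); key upright (0.1 rad) on the tray floor within 50 mm of its centre in x and y; every bell present upright (0.1 rad) and at rest on the ledge board, within 60 mm of its centre line and 165 mm of its middle (all of step 2 and all of step 4 and x of key in the frame of tray between -0.05 and 0.05 m and y of key in the frame of tray between -0.05 and 0.05 m and z of key in the frame of tray below 0.012 m and angle between key's own z axis and vertical below 0.1 rad and linear speed of key below 0.03 m/s); the robot touches nothing.
It fails at once if the left screw is turned with the key out of square (more than 8 degrees off the screw's axis) (velocity of joint turn_left above 0.15 rad/s and contact force between key and lag_left above 0.5 N and angle between the z axis of key and the z axis of lag_left, either way round above 0.14 rad).
It fails at once if the left screw is turned with the fingers instead of the key (velocity of joint turn_left above 0.15 rad/s and contact force between the fingers and lag_left above 1 N).
It fails at once if the right screw is turned with the key out of square (more than 8 degrees off the screw's axis) (velocity of joint turn_right above 0.15 rad/s and contact force between key and lag_right above 0.5 N and angle between the z axis of key and the z axis of lag_right, either way round above 0.14 rad).
It fails at once if the right screw is turned with the fingers instead of the key (velocity of joint turn_right above 0.15 rad/s and contact force between the fingers and lag_right above 1 N).
It fails at once if a bystander (bowl, hammer, wrench, screwdriver, jar, offcut) is moved more than 40 mm (distance of any of copper_bowl, hammer, wrench, driver, rivet_jar, offcut from where it was at the start of the episode above 0.04 m).
Of bell_a, bell_b, bell_c only 1 to 3 are there at a start; the rules pass over those that are not, and their reading is None.
At some moment in a run one of bell_a, bell_b, bell_c may be knocked a few centimetres aside while the robot is not near it.
It also fails if it takes over 210 s, if anything falls off the work surface, if the arm or the gripper's body presses on something with over 40 N, if the wrist force passes 120 N, or if a joint passes its speed limit or range.

## Working session

There is one attempt and no reset: what is moved stays moved. The work goes in short steps, Python scripts to look and compute and a tool call to move; the robot and the scene stay as the last step left them, time stands still between calls to the robot, and variables do not carry over. Pictures are saved under pics/ and viewed, and the job is handed in when it is done.

Besides the shell and the picture viewer there is one more tool, called after "Call:" by a JSON object that holds its "method" and its "body", one argument or row to a line. drive_tool: Moves the arm, as the interface text tells. Its arguments: {"type":"object","properties":{"commands":{"type":"array","items":{"type":"array","items":{"type":"number"}}}},"required":["commands"]}

```bash
mkdir -p pics; ls
python3 - <<'E'
from station import env
import cv2
o=env.get_obs()
print(o)
for n in ["scene","top","wrist"]:
    c=env.camera(n)
    cv2.imwrite(f"pics/{n}0.png",c["color"][:,:,::-1])
    print(n,{k:v for k,v in c.items() if k!="color"})
E
```

```text
pics
{'t': 0.0, 'joint_positions': array([ 1.16648627,  0.41798971, -0.01029914,  1.61418624,  0.00471233,
        1.11071371, -0.05300763]), 'joint_velocities': array([-6.59070230e-04, -1.56283849e-03, -6.58100862e-05, -5.95558706e-04,
       -4.49300912e-04,  1.16658229e-03,  6.53876544e-04]), 'tau': array([-1.05892468e-05, -8.64423966e+01,  6.79674670e-01, -4.34886754e+01,
        1.91636832e-02,  7.39026989e-03,  2.89696561e-05]), 'position': array([ 221.67062904, -583.98413689,  230.64540285]), 'tool_rot': array([-3.08883310e+00, -5.66562435e-01,  5.23906117e-04]), 'wrist_force': array([ 0.22197822,  0.15933531, -0.11570761]), 'ft_torque': array([-0.01656952,  0.00939127,  0.00706695]), 'gripper_width': 0.9982721907197921}
scene {'camera_matrix': array([[392.0957543 ,   0.        , 317.47187495],
       [  0.        , 392.0957543 , 199.92799439],
       [  0.        ,   0.        ,   1.        ]]), 'position': array([1155.58244739,  100.86110199, 1081.19431282]), 'orientation': array([0.41833016, 0.46921164, 1.66376802])}
top {'camera_matrix': array([[491.80740184,   0.        , 322.39689061],
       [  0.        , 491.80740184, 197.96550298],
       [  0.        ,   0.        ,   1.        ]]), 'position': array([ 328.29110191,   35.69025268, 1666.47548744]), 'orientation': array([ 0.10105454, -0.1037161 , -1.5808519 ])}
wrist {'camera_matrix': array([[309.70691629,   0.        , 319.48431103],
       [  0.        , 309.70691629, 201.09315068],
       [  0.        ,   0.        ,   1.        ]]), 'hand_eye': array([[ 3.80024532e-04,  9.53747640e-01,  3.00608208e-01,
         7.78561812e+01],
       [ 9.99999801e-01, -2.11073223e-04, -5.94507612e-04,
        -8.37498562e-01],
       [-5.03559888e-04,  3.00608374e-01, -9.53747530e-01,
        -1.42779562e+02],
       [ 0.00000000e+00,  0.00000000e+00,  0.00000000e+00,
         1.00000000e+00]])}
```

View pics/scene0.png

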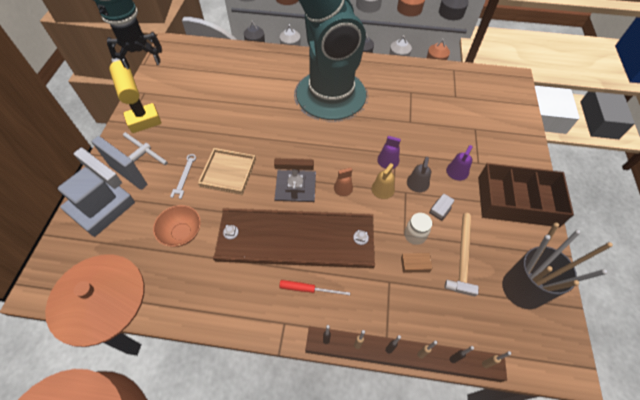

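View pics/top0.png

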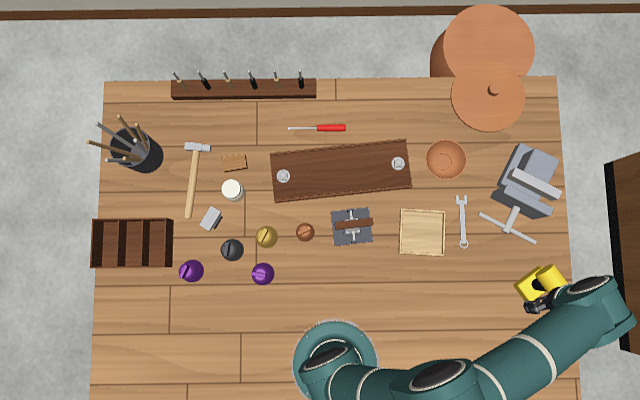

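View pics/wrist0.png

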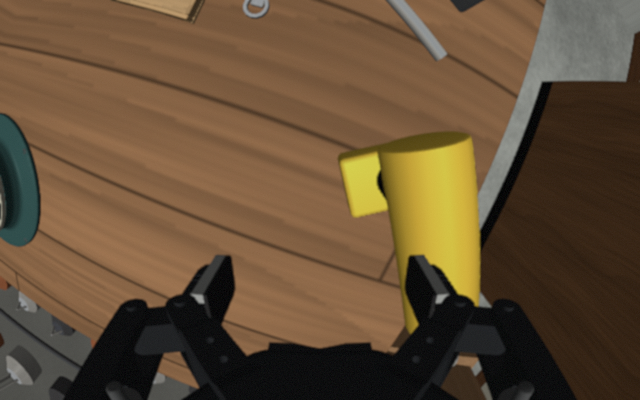

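```bash
cat > h.py <<'E'
import numpy as np, cv2
from scipy.spatial.transform import Rotation as R
from station import env
def snap(n,name=None):
    o=env.get_obs(); c=env.camera(n); c['name']=n
    if n=='wrist':
        T=np.eye(4);T[:3,:3]=R.from_rotvec(o['tool_rot']).as_matrix();T[:3,3]=o['position']
        W=T@c['hand_eye'];c['Rm']=W[:3,:3];c['p']=W[:3,3]
    else:
        c['Rm']=R.from_rotvec(c['orientation']).as_matrix();c['p']=c['position']
    if name: cv2.imwrite('pics/'+name,c['color'][:,:,::-1])
    return c
def ray(c,u,v):
    K=c['camera_matrix'];x=(u-K[0,2])/K[0,0];y=(v-K[1,2])/K[1,1]
    if c['name']=='wrist':
        r=np.hypot(x,y);s=np.sin(r)/r if r>1e-9 else 1;d=np.array([x*s,y*s,np.cos(r)])
    else: d=np.array([x,y,1.])
    d=d*[1,-1,-1];d=c['Rm']@d;return d/np.linalg.norm(d)
def p2w(c,u,v,z):
    d=ray(c,u,v);return c['p']+d*(z-c['p'][2])/d[2]
def w2p(c,P):
    q=c['Rm'].T@(np.asarray(P,float)-c['p']);q=q*[1,-1,-1];K=c['camera_matrix']
    if c['name']=='wrist':
        n=np.hypot(q[0],q[1]);th=np.arctan2(n,q[2]);a=q[:2]/max(n,1e-9)*th
    else:a=q[:2]/q[2]
    return np.array([K[0,0]*a[0]+K[0,2],K[1,1]*a[1]+K[1,2]])
def zoom(c,u0,v0,u1,v1,s,name):
    im=c['color'][v0:v1,u0:u1,::-1];cv2.imwrite('pics/'+name,cv2.resize(im,None,fx=s,fy=s,interpolation=cv2.INTER_CUBIC))
def st():
    o=env.get_obs();M=R.from_rotvec(o['tool_rot']).as_matrix()
    print('t',round(o['t'],2),'pos',o['position'].round(1),'toolx yaw',round(float(np.arctan2(M[1,0],M[0,0])),4),'tooly yaw',round(float(np.arctan2(M[1,1],M[0,1])),4),'z',M[:,2].round(3),'F',o['wrist_force'].round(1),'T',o['ft_torque'].round(2),'g',round(o['gripper_width'],3),'q',o['joint_positions'].round(2));return o
def mv(target,yaw=None):
    # TCP target world; yaw of tool x; prints tx ty tz (cm), spin
    o=env.get_obs();M=R.from_rotvec(o['tool_rot']).as_matrix()
    d=M.T@(np.asarray(target)-o['position'])/10
    sp=0
    if yaw is not None:
        cur=np.arctan2(M[1,0],M[0,0]);sp=-(yaw-cur);
        sp=(sp+np.pi)%(2*np.pi)-np.pi
    print('shift cm',d.round(2),'spin',round(float(sp),3))
E
python3 - <<'E'
from h import *
st()
c=snap('top')
zoom(c,255,120,455,255,4,'tz1.png')
zoom(c,160,140,330,290,4,'tz2.png')
E
```

```text
t 0.15 pos [ 221.7 -584.1  230.8] toolx yaw 0.3628 tooly yaw -1.208 z [-0.     0.001 -1.   ] F [-0.  -0.7 -0.1] T [-0.02  0.02 -0.03] g 1.003 q [ 1.17  0.42 -0.01  1.61  0.    1.11 -0.05]
```

View pics/tz1.png

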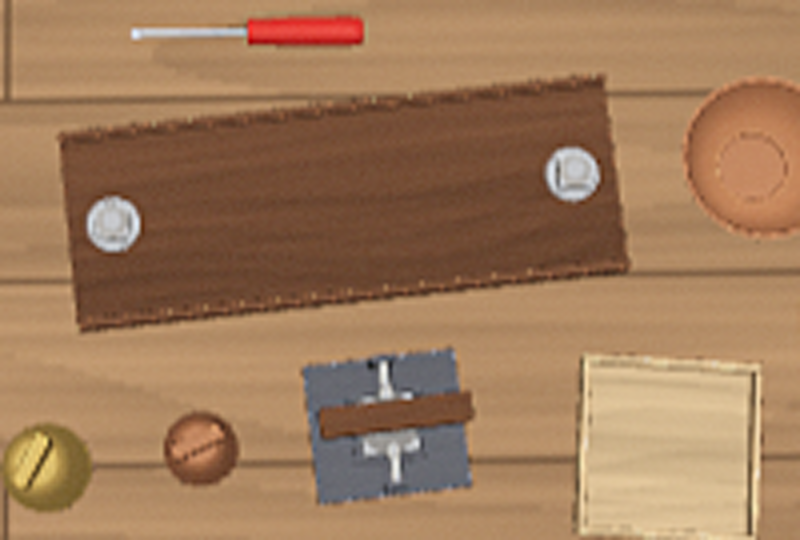

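View pics/tz2.png

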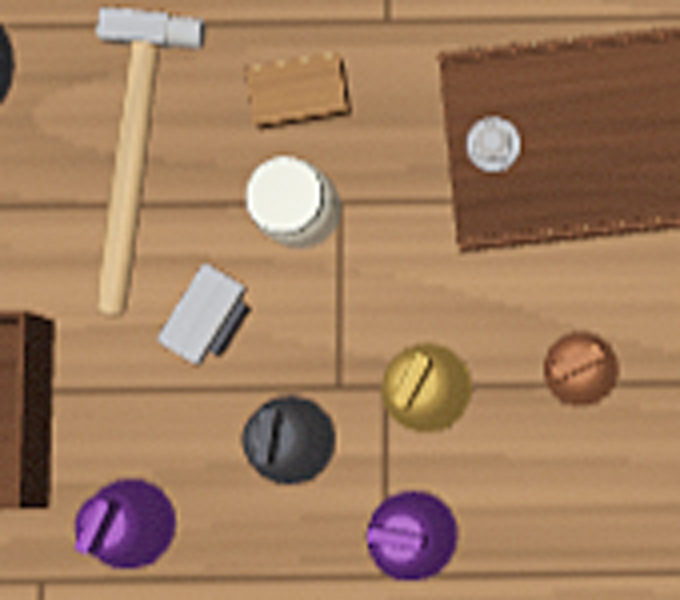

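Run:
```python
from h import *
c=snap('top')
f=lambda a,b,z,u0=255,v0=120:p2w(c,u0+(a+.5)/4-.5,v0+(b+.5)/4-.5,z)
def ang(a,b): d=b-a;return np.degrees(np.arctan2(d[1],d[0])).round(2)
def quad(n,pts,z):
    P=np.array([f(*p,z) for p in pts]);print(n,P.mean(0).round(1),'sides',[np.linalg.norm(P[i]-P[i-3]).round(1) for i in range(4)],'ang',[ang(P[i],P[i-3]) for i in range(4)])
quad('ledge',[(62,135),(604,77),(628,268),(82,330)],28)
quad('rail',[(303,366),(455,349),(470,485),(318,503)],12)
quad('bar',[(318,408),(470,392),(474,417),(322,438)],140)
quad('tray',[(582,354),(762,366),(752,540),(577,533)],25)
print('lagL',f(113,223,32),'lagR',f(572,173,32), ang(f(572,173,32),f(113,223,32)))
g=lambda a,b,z:f(a,b,z,160,140)
for n,q,z,zt,t in [('brass',(427,387),40,118,(417,382)),('steel',(290,440),40,118,(272,436)),('copper',(582,368),33,102,(577,365))]:
    print(n,g(*q,z).round(1),'tab',g(*t,zt).round(1))
```

```text
ledge [637.2 -31.8  28. ] sides [np.float64(464.6), np.float64(165.7), np.float64(462.4), np.float64(168.1)] ang [np.float64(-84.47), np.float64(-174.97), np.float64(95.82), np.float64(5.8)]
rail [448.5 -64.5  12. ] sides [np.float64(129.5), np.float64(115.3), np.float64(128.4), np.float64(116.0)] ang [np.float64(-84.3), np.float64(-175.15), np.float64(96.01), np.float64(5.38)]
bar [448.2 -64.3 140. ] sides [np.float64(119.0), np.float64(19.7), np.float64(119.3), np.float64(23.5)] ang [np.float64(-84.7), np.float64(-172.39), np.float64(97.15), np.float64(6.68)]
tray [ 426.  -298.3   25. ] sides [np.float64(151.1), np.float64(145.6), np.float64(145.1), np.float64(149.5)] ang [np.float64(-94.55), np.float64(174.16), np.float64(87.0), np.float64(-3.48)]
lagL [620.68554778 163.85783492  32.        ] lagR [ 658.79088572 -224.46949814   32.        ] 95.6
brass [415.6 218.1  40. ] tab [415.4 217.2 118. ]
steel [373.5 330.7  40. ] tab [374.6 330.7 118. ]
copper [430.1  90.3  33. ] tab [428.2  92.  102. ]
```

Run:
```python
from h import *
mv([448.4,-64.4,231],np.radians(95.6))
```

```text
shift cm [ 3.964e+01 -4.055e+01  2.000e-02] spin -1.306
```

Call:
{"method": "drive_tool", "body": {
  "commands": [
    [8.5, 39.6, -40.6, 0, -1.3],
    [8.5, 39.6, -40.6, 0, -1.3],
    [8.5, 39.6, -40.6, 0, -1.3],
    [8.5, 39.6, -40.6, 0, -1.3],
    [8.5, 39.6, -40.6, 0, -1.3],
    [8.5, 39.6, -40.6, 0, -1.3],
    [8.5, 39.6, -40.6, 0, -1.3],
    [8.5, 39.6, -40.6, 0, -1.3],
    [8.5, 39.6, -40.6, 0, -1.3],
    [8.5, 39.6, -40.6, 0, -1.3],
    [8.5, 39.6, -40.6, 0, -1.3],
    [8.5, 39.6, -40.6, 0, -1.3]
  ]
}}

```text
t: 1.45
position: [449.2, -59.8, 231.7]
tool_rot: [2.111, 2.326, 0.002]
wrist_force: [0.1, -1.4, 0.3]
gripper_width: 0.996
```

Call:
{"method": "drive_tool", "body": {
  "commands": [
    [8.5, 0, 0, 0, 0],
    [8.5, 0, 0, 0, 0]
  ]
}}

```text
t: 1.65
position: [447.7, -64.6, 231.2]
tool_rot: [-2.116, -2.321, 0.0]
wrist_force: [0.1, 0.5, 0.4]
gripper_width: 0.997
```

Run:
```python
from h import *
st()
mv([448.4,-64.4,231],np.radians(95.6))
c=snap('wrist','w1.png')
```

```text
t 1.65 pos [447.7 -64.6 231.2] toolx yaw 1.663 tooly yaw 0.0922 z [-0. -0. -1.] F [0.1 0.5 0.4] T [-0.02  0.01  0.05] g 0.997 q [ 0.61  0.14 -0.58  2.01  0.09  1.02  0.08]
shift cm [0.01 0.07 0.02] spin -0.006
```

View pics/w1.png

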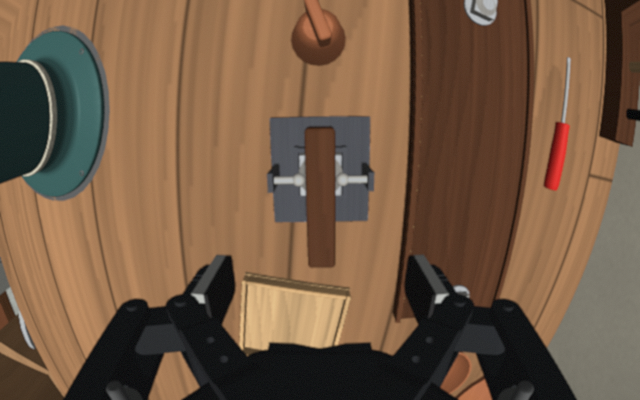

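Run:
```python
from h import *
c=snap('wrist')
P=[p2w(c,u,v,138) for u,v in [(306,128),(333,127.5),(334.5,266),(308,266)]]
for p in P: print(p.round(1))
m=np.mean(P,0);print(m)
a=(P[0]+P[1])/2-(P[2]+P[3])/2;print(np.degrees(np.arctan2(a[1],a[0])),np.linalg.norm(a))
```

```text
[432.5  -4.7 138. ]
[452.9  -2.5 138. ]
[ 466.4 -119.4  138. ]
[ 443.5 -121.5  138. ]
[448.81716394 -62.0262161  138.        ]
95.97927080225038 117.47154521959375
```

Call:
{"method": "drive_tool", "body": {
  "commands": [
    [8.5, 0.1, 0.1, 6, -0.01],
    [8.5, 0.1, 0.1, 10, -0.01],
    [8.5, 0.1, 0.1, 12.6, -0.01],
    [8.5, 0.1, 0.1, 12.6, -0.01],
    [8.5, 0.1, 0.1, 12.6, -0.01],
    [1.5, 0.1, 0.1, 12.6, -0.01],
    [1.5, 0.1, 0.1, 12.6, -0.01],
    [1.5, 0.1, 0.1, 12.6, -0.01],
    [1.5, 0.1, 0.1, 12.6, -0.01],
    [1.5, 0.1, 0.1, 12.6, -0.01],
    [1.5, 0.1, 0.1, 12.6, -0.01],
    [1.5, 0.1, 0.1, 12.6, -0.01]
  ]
}}

```text
t: 2.95
position: [449.0, -63.2, 105.9]
tool_rot: [2.105, 2.331, -0.0]
wrist_force: [-3.9, 0.0, 12.4]
gripper_width: 0.273
```

Run:
```python
from h import *
st()
c=snap('wrist','w2.png')
```

```text
t 2.95 pos [449.  -63.2 105.9] toolx yaw 1.6729 tooly yaw 0.1021 z [ 0.    -0.001 -1.   ] F [-3.9  0.  12.4] T [-0.13  0.96  0.11] g 0.273 q [ 0.54  0.34 -0.54  2.12  0.26  0.74 -0.06]
```

View pics/w2.png

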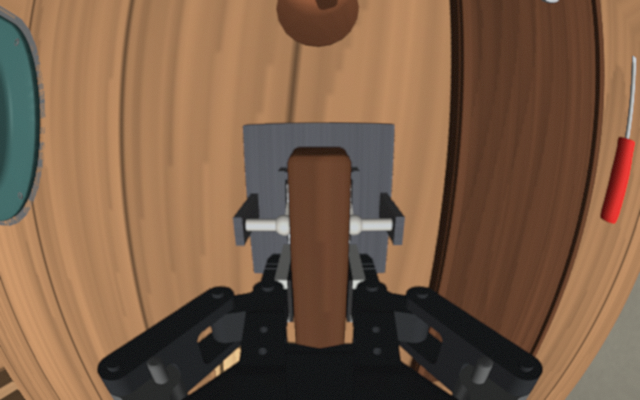

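Call:
{"method": "drive_tool", "body": {
  "commands": [
    [1.5, 0, 0, -1, 0],
    [1.5, 0, 0, -2, 0],
    [1.5, 0, 0, -3, 0],
    [1.5, 0, 0, -4, 0],
    [1.5, 0, 0, -5, 0],
    [1.5, 0, 0, -6, 0],
    [1.5, 0, 0, -8, 0],
    [1.5, 0, 0, -10, 0],
    [1.5, 0, 0, -12, 0],
    [1.5, 0, 0, -12, 0],
    [1.5, 0, 0, -12, 0],
    [1.5, 0, 0, -12, 0]
  ]
}}

```text
t: 4.2
position: [448.4, -63.1, 224.5]
tool_rot: [-2.105, -2.331, 0.001]
wrist_force: [-0.3, 1.4, -4.0]
gripper_width: 0.271
```

Run:
```python
from h import *
st()
c=snap('wrist','w3.png')
c=snap('scene')
zoom(c,200,120,400,270,4,'s3.png')
```

```text
t 4.2 pos [448.4 -63.1 224.5] toolx yaw 1.6728 tooly yaw 0.102 z [-0.001  0.    -1.   ] F [-0.3  1.4 -4. ] T [-0.05 -0.   -0.01] g 0.271 q [ 0.62  0.15 -0.59  2.01  0.1   1.01  0.08]
```

View pics/w3.png

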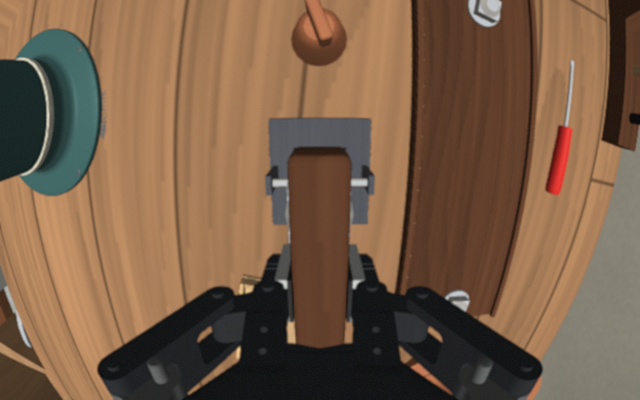

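View pics/s3.png

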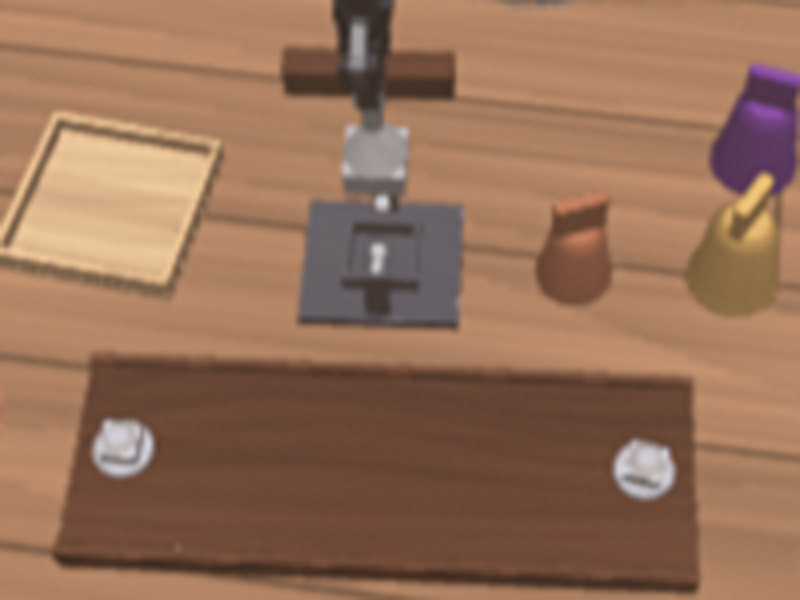

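Run:
```python
from h import *
mv([628,60,205])
```

```text
shift cm [10.41 19.12  1.93] spin 0.0
```

Call:
{"method": "drive_tool", "body": {
  "commands": [
    [1.5, 10.4, 19.1, 1.9, 0],
    [1.5, 10.4, 19.1, 1.9, 0],
    [1.5, 10.4, 19.1, 1.9, 0],
    [1.5, 10.4, 19.1, 1.9, 0],
    [1.5, 10.4, 19.1, 1.9, 0],
    [1.5, 10.4, 19.1, 1.9, 0],
    [1.5, 10.4, 19.1, 1.9, 0],
    [1.5, 10.4, 19.1, 1.9, 0]
  ]
}}

```text
t: 5.1
position: [627.7, 59.0, 206.0]
tool_rot: [-2.106, -2.331, 0.001]
wrist_force: [0.8, 0.1, -4.1]
gripper_width: 0.266
```

Run:
```python
from h import *
st()
c=snap('wrist','w4.png')
u=w2p(c,[620.7,163.9,50]);print(u)
u=u.astype(int);zoom(c,max(u[0]-60,0),max(u[1]-45,0),u[0]+60,u[1]+45,6,'w4z.png');print(max(u[0]-60,0),max(u[1]-45,0))
```

```text
t 5.1 pos [627.7  59.  206. ] toolx yaw 1.6721 tooly yaw 0.1013 z [-0.001 -0.    -1.   ] F [ 0.8  0.1 -4.1] T [-0.01  0.01  0.09] g 0.266 q [ 0.29  0.52 -0.6   1.61  0.31  1.11 -0.28]
[322.66161078  78.30115825]
262 33
```

View pics/w4.png

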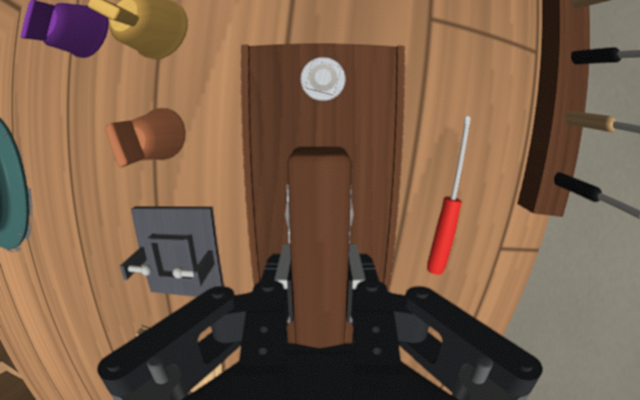

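View pics/w4z.png

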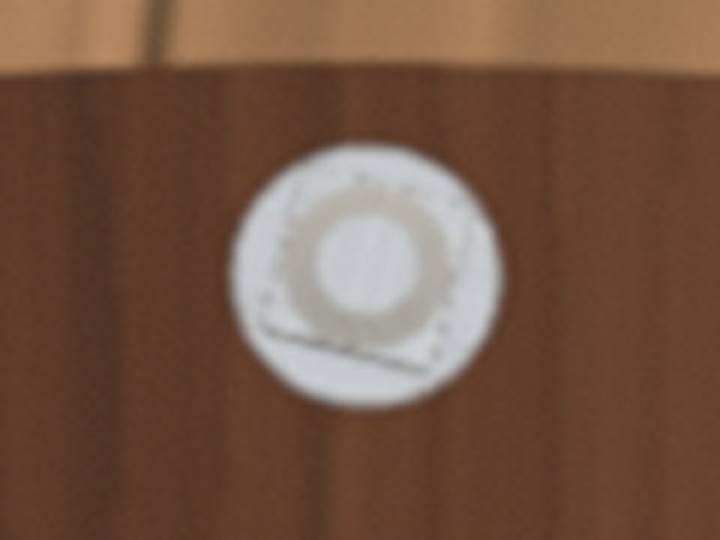

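Run:
```python
from h import *
c=snap('wrist')
f=lambda a,b,z:p2w(c,262+(a+.5)/6-.5,33+(b+.5)/6-.5,z)
a=f(262,328,46);b=f(428,372,46);d=b-a;print(np.degrees(np.arctan2(d[1],d[0])),np.linalg.norm(d))
a=f(262,328,32);b=f(428,372,32);d=b-a;print(np.degrees(np.arctan2(d[1],d[0])),np.linalg.norm(d))
print('flange ctr',f(367,276,32.3), 'cone top',f(366,264,52.3))
for q in [(231,276),(503,276),(367,143),(367,408)]:print(f(*q,32.3))
# ledge edges (lip tops z=28) left/right and end
L1,L2=p2w(c,244,46,28),p2w(c,255,280,28);R1,R2=p2w(c,403,46,28),p2w(c,391,290,28)
for A,B in((L1,L2),(R1,R2)):print(A.round(1),np.degrees(np.arctan2((A-B)[1],(A-B)[0])))
print(R1-L1,np.linalg.norm(R1-L1),np.degrees(np.arctan2((R1-L1)[1],(R1-L1)[0])))
```

```text
-9.367105898789733 27.50905724299952
-9.367105898789749 28.78012672918829
flange ctr [621.02333637 165.09989194  32.3       ] cone top [620.63949275 165.21207506  52.3       ]
[598.43282158 162.95513886  32.3       ]
[643.60391857 167.68391368  32.3       ]
[618.68496904 188.0145369   32.3       ]
[623.32576197 142.64677085  32.3       ]
[536.4 194.8  28. ] 95.50352966390574
[700.  212.2  28. ] 96.50448105211255
[163.61968822  17.42167132   0.        ] 164.54457451872383 6.077761546853146
```

Run:
```python
from h import *
c=snap('wrist');o=env.get_obs();M=R.from_rotvec(o['tool_rot']).as_matrix()
zoom(c,270,130,370,210,6,'w5z.png')
for u in(291,320,350):
    for z in(32,33):
        print(u,z,(M.T@(p2w(c,u,153,o['position'][2]+z)-o['position'])).round(1))
print(w2p(c,o['position']+M@np.array([60,12,-32])),w2p(c,o['position']+M@np.array([60,-12,-32])))
mv([620.8,164.6,165],np.radians(170.6))
```

```text
291 32 [ 61.2  -9.7 -32. ]
291 33 [ 61.4  -9.6 -33. ]
320 32 [ 61.2   0.8 -32. ]
320 33 [ 61.3   0.8 -33. ]
350 32 [ 61.2  11.6 -32. ]
350 33 [ 61.4  11.5 -33. ]
[350.96520131 156.33430097] [284.71895493 156.34933942]
shift cm [10.58  0.35  4.15] spin -1.306
```

View pics/w5z.png

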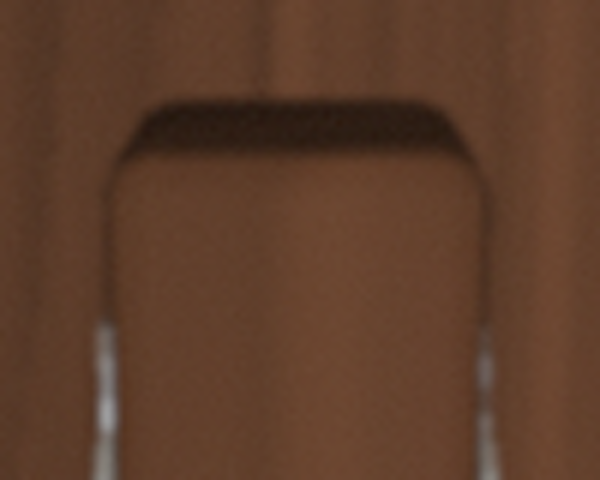

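Call:
{"method": "drive_tool", "body": {
  "commands": [
    [1.5, 10.6, 0.3, 4.1, -1.31],
    [1.5, 10.6, 0.3, 4.1, -1.31],
    [1.5, 10.6, 0.3, 4.1, -1.31],
    [1.5, 10.6, 0.3, 4.1, -1.31],
    [1.5, 10.6, 0.3, 4.1, -1.31],
    [1.5, 10.6, 0.3, 4.1, -1.31],
    [1.5, 10.6, 0.3, 4.1, -1.31],
    [1.5, 10.6, 0.3, 4.1, -1.31],
    [1.5, 10.6, 0.3, 4.1, -1.31],
    [1.5, 10.6, 0.3, 4.1, -1.31],
    [1.5, 10.6, 0.3, 4.1, -1.31],
    [1.5, 10.6, 0.3, 4.1, -1.31]
  ]
}}

```text
t: 6.45
position: [620.5, 165.3, 165.4]
tool_rot: [0.254, 3.131, -0.0]
wrist_force: [0.7, 0.5, -4.2]
gripper_width: 0.269
```

Run:
```python
from h import *
st()
mv([620.8,164.6,165],np.radians(170.6))
c=snap('scene')
print(w2p(c,[620.8,164.6,71]))
zoom(c,310,150,450,270,5,'s6.png')
c=snap('wrist','w6.png')
```

```text
t 6.45 pos [620.5 165.3 165.4] toolx yaw 2.9797 tooly yaw 1.4089 z [ 0. -0. -1.] F [ 0.7  0.5 -4.2] T [-0.01 -0.01 -0.02] g 0.269 q [ 0.29  0.67 -0.87  1.61  0.56  1.13  0.69]
shift cm [-0.05 -0.07  0.04] spin 0.002
[362.57097223 231.58938807]
```

View pics/s6.png

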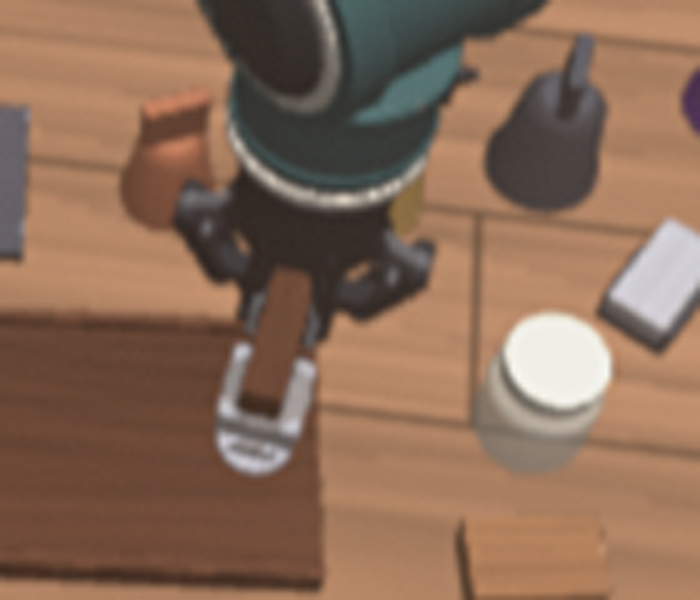

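View pics/w6.png

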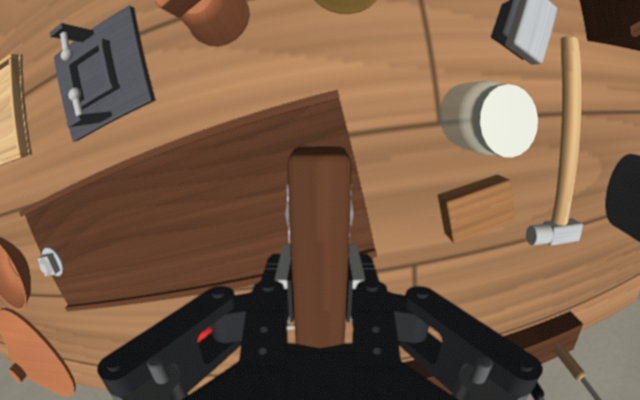

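Call:
{"method": "drive_tool", "body": {
  "commands": [
    [1.5, 0, 0, 0, -1.57],
    [1.5, 0, 0, 0, -1.57],
    [1.5, 0, 0, 0, -1.57],
    [1.5, 0, 0, 0, -1.57],
    [1.5, 0, 0, 0, -1.57],
    [1.5, 0, 0, 0, -1.57],
    [1.5, 0, 0, 0, -1.57],
    [1.5, 0, 0, 0, -1.57],
    [1.5, 0, 0, 0, -1.57],
    [1.5, 0, 0, 0, -1.57],
    [1.5, 0, 0, 0, -1.57],
    [1.5, 0, 0, 0, -1.57]
  ]
}}

```text
t: 7.75
position: [620.5, 165.5, 165.1]
tool_rot: [2.037, -2.391, -0.001]
wrist_force: [0.9, -0.3, -2.8]
gripper_width: 0.274
```

Call:
{"method": "drive_tool", "body": {
  "commands": [
    [1.5, 0, 0, 0, 0],
    [1.5, 0, 0, 0, 0]
  ]
}}

```text
t: 7.95
position: [620.4, 165.6, 165.3]
tool_rot: [2.035, -2.394, 0.0]
wrist_force: [0.0, -0.3, -2.5]
gripper_width: 0.272
```

Run:
```python
from h import *
st()
mv([620.8,164.7,150],np.radians(260.6))
c=snap('scene')
zoom(c,310,170,420,270,5,'s7.png')
```

```text
t 7.95 pos [620.4 165.6 165.3] toolx yaw -1.7326 tooly yaw 2.9798 z [ 0. -0. -1.] F [ 0.  -0.3 -2.5] T [0.05 0.01 0.03] g 0.272 q [ 0.44  0.83 -1.18  1.6   0.8   1.26  2.09]
shift cm [ 0.08 -0.05  1.53] spin 0.002
```

View pics/s7.png

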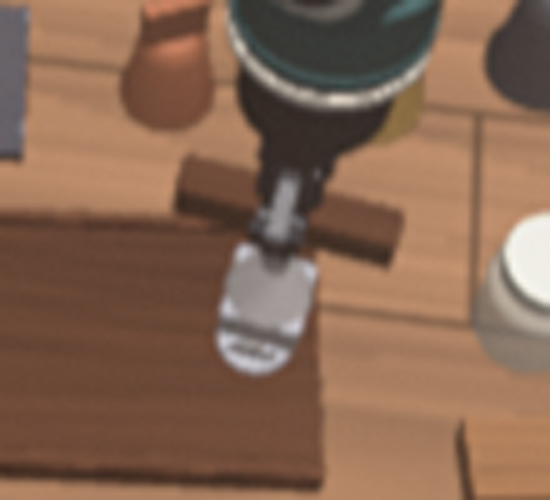

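Call:
{"method": "drive_tool", "body": {
  "commands": [
    [1.5, 0.1, 0, 1, 0],
    [1.5, 0.1, 0, 1.7, 0],
    [1.5, 0.1, 0, 2.0, 0],
    [1.5, 0.1, 0, 2.3, 0],
    [1.5, 0.1, 0, 2.6, 0],
    [1.5, 0.1, 0, 2.8, 0],
    [1.5, 0.1, 0, 2.8, 0]
  ]
}}

```text
t: 8.7
position: [620.2, 164.5, 137.1]
tool_rot: [2.037, -2.391, -0.0]
wrist_force: [0.4, -0.7, -2.8]
gripper_width: 0.273
```

Run:
```python
from h import *
st()
c=snap('scene')
zoom(c,310,170,420,270,5,'s8.png')
```

```text
t 8.7 pos [620.2 164.5 137.1] toolx yaw -1.7304 tooly yaw 2.9819 z [-0.  0. -1.] F [ 0.4 -0.7 -2.8] T [ 0.01 -0.04  0.01] g 0.273 q [ 0.43  0.86 -1.16  1.62  0.83  1.22  2.08]
```

View pics/s8.png

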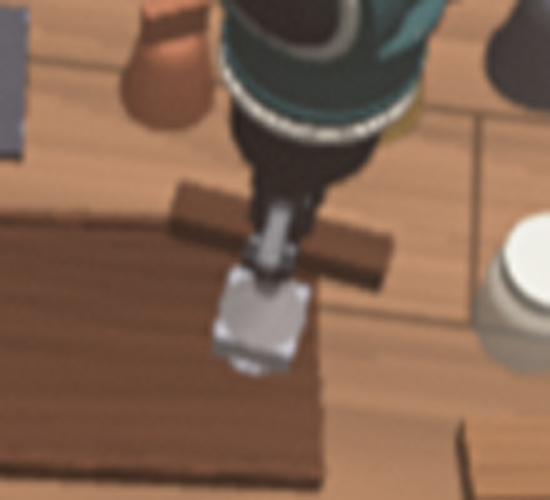

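Call:
{"method": "drive_tool", "body": {
  "commands": [
    [1.5, 0, 0, 0.2, 0],
    [1.5, 0, 0, 0.4, 0],
    [1.5, 0, 0, 0.6, 0],
    [1.5, 0, 0, 0.7, 0],
    [1.5, 0, 0, 0.7, 0]
  ]
}}

```text
t: 9.25
position: [620.2, 164.6, 130.1]
tool_rot: [2.037, -2.391, -0.0]
wrist_force: [0.3, -0.4, -4.1]
gripper_width: 0.276
```

Run:
```python
from h import *
st()
```

```text
t 9.25 pos [620.2 164.6 130.1] toolx yaw -1.7303 tooly yaw 2.982 z [-0.  0. -1.] F [ 0.3 -0.4 -4.1] T [-0.01  0.07 -0.03] g 0.276 q [ 0.43  0.87 -1.15  1.63  0.84  1.21  2.08]
```

Call:
{"method": "drive_tool", "body": {
  "commands": [
    [1.5, 0, 0, 0.03, 0.12],
    [1.5, 0, 0, 0.05, 0.24],
    [1.5, 0, 0, 0.08, 0.36],
    [1.5, 0, 0, 0.1, 0.48],
    [1.5, 0, 0, 0.13, 0.6],
    [1.5, 0, 0, 0.15, 0.72],
    [1.5, 0, 0, 0.18, 0.84],
    [1.5, 0, 0, 0.2, 0.96],
    [1.5, 0, 0, 0.23, 1.08],
    [1.5, 0, 0, 0.26, 1.2],
    [1.5, 0, 0, 0.28, 1.32],
    [1.5, 0, 0, 0.3, 1.44]
  ]
}}

```text
t: 10.45
position: [619.9, 164.8, 127.1]
tool_rot: [-0.052, -3.14, -0.0]
wrist_force: [-0.6, 1.6, -6.5]
gripper_width: 0.276
```

Run:
```python
from h import *
st()
c=snap('scene')
zoom(c,310,170,420,270,5,'s9.png')
```

```text
t 10.45 pos [619.9 164.8 127.1] toolx yaw 3.1085 tooly yaw 1.5377 z [-0.001  0.    -1.   ] F [-0.6  1.6 -6.5] T [0.15 0.26 0.18] g 0.276 q [ 0.29  0.72 -0.87  1.63  0.61  1.08  0.78]
```

View pics/s9.png

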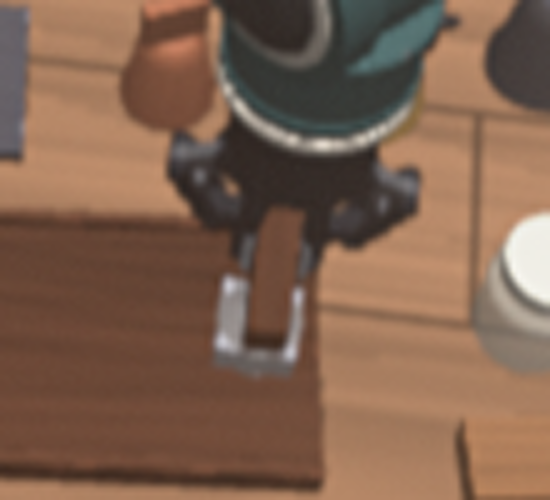

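Call:
{"method": "drive_tool", "body": {
  "commands": [
    [1.5, 0, 0, 0.03, 0.12],
    [1.5, 0, 0, 0.05, 0.24],
    [1.5, 0, 0, 0.08, 0.36],
    [1.5, 0, 0, 0.1, 0.48],
    [1.5, 0, 0, 0.13, 0.6],
    [1.5, 0, 0, 0.15, 0.72],
    [1.5, 0, 0, 0.18, 0.84],
    [1.5, 0, 0, 0.2, 0.96],
    [1.5, 0, 0, 0.23, 1.08],
    [1.5, 0, 0, 0.26, 1.2],
    [1.5, 0, 0, 0.28, 1.32],
    [1.5, 0, 0, 0.31, 1.44]
  ]
}}

```text
t: 11.7
position: [620.3, 164.8, 124.0]
tool_rot: [-2.107, -2.33, -0.0]
wrist_force: [1.2, 0.1, -7.6]
gripper_width: 0.269
```

Run:
```python
from h import *
st()
```

```text
t 11.7 pos [620.3 164.8 124. ] toolx yaw 1.6712 tooly yaw 0.1004 z [ 0.  0. -1.] F [ 1.2  0.1 -7.6] T [ 0.   -0.55  0.18] g 0.269 q [ 0.09  0.62 -0.55  1.64  0.37  0.98 -0.49]
```

Call:
{"method": "drive_tool", "body": {
  "commands": [
    [1.5, 0, 0, 0.03, 0.12],
    [1.5, 0, 0, 0.05, 0.24],
    [1.5, 0, 0, 0.08, 0.36],
    [1.5, 0, 0, 0.1, 0.48],
    [1.5, 0, 0, 0.13, 0.6],
    [1.5, 0, 0, 0.15, 0.72],
    [1.5, 0, 0, 0.18, 0.84],
    [1.5, 0, 0, 0.2, 0.96],
    [1.5, 0, 0, 0.22, 1.02],
    [1.5, 0, 0, 0.22, 1.08]
  ]
}}

```text
t: 12.7
position: [620.3, 164.5, 121.7]
tool_rot: [3.004, 0.919, -0.0]
wrist_force: [1.5, -1.7, -7.8]
gripper_width: 0.273
```

Run:
```python
from h import *
st()
```

```text
t 12.7 pos [620.3 164.5 121.7] toolx yaw 0.5935 tooly yaw -0.9773 z [-0. -0. -1.] F [ 1.5 -1.7 -7.8] T [-0.55 -0.66  0.22] g 0.273 q [-0.09  0.58 -0.31  1.65  0.21  0.94 -1.44]
```

Call:
{"method": "drive_tool", "body": {
  "commands": [
    [1.5, 0, 0, 0.01, 0.04],
    [1.5, 0, 0, 0.02, 0.08],
    [1.5, 0, 0, 0.02, 0.12],
    [1.5, 0, 0, 0.02, 0.16],
    [1.5, 0, 0, 0.02, 0.16]
  ]
}}

```text
t: 13.2
position: [620.2, 164.4, 121.4]
tool_rot: [3.067, 0.677, -0.001]
wrist_force: [3.4, -2.5, -9.2]
gripper_width: 0.271
```

Run:
```python
from h import *
st()
c=snap('scene')
zoom(c,310,170,420,270,5,'s10.png')
```

```text
t 13.2 pos [620.2 164.4 121.4] toolx yaw 0.4346 tooly yaw -1.1362 z [-0.    -0.001 -1.   ] F [ 3.4 -2.5 -9.2] T [-0.75 -0.77  0.07] g 0.271 q [-0.11  0.58 -0.27  1.65  0.18  0.94 -1.58]
```

View pics/s10.png

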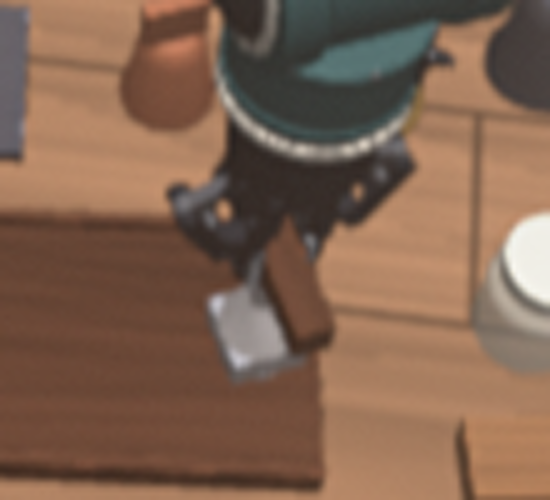

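Call:
{"method": "drive_tool", "body": {
  "commands": [
    [1.5, 0, 0, 0, 0.04],
    [1.5, 0, 0, 0, 0.08],
    [1.5, 0, 0, 0, 0.08]
  ]
}}

```text
t: 13.55
position: [620.2, 164.4, 121.5]
tool_rot: [3.092, 0.554, -0.001]
wrist_force: [2.5, -2.1, -10.2]
gripper_width: 0.268
```

Run:
```python
from h import *
st()
```

```text
t 13.55 pos [620.2 164.4 121.5] toolx yaw 0.3548 tooly yaw -1.216 z [-0.    -0.001 -1.   ] F [  2.5  -2.1 -10.2] T [-0.84 -0.77  0.66] g 0.268 q [-0.12  0.57 -0.25  1.65  0.17  0.94 -1.65]
```

Call:
{"method": "drive_tool", "body": {
  "commands": [
    [1.5, 0, 0, 0, -0.1],
    [1.5, 0, 0, 0, -0.22],
    [1.5, 0, 0, -0.5, -0.22],
    [1.5, 0, 0, -1.5, -0.22],
    [1.5, 0, 0, -3, -0.22],
    [1.5, 0, 0, -6, -0.22],
    [1.5, 0, 0, -8, -0.22],
    [1.5, 0, 0, -8, -0.22]
  ]
}}

```text
t: 14.35
position: [621.7, 165.3, 206.1]
tool_rot: [3.014, 0.886, 0.009]
wrist_force: [0.3, 0.4, -4.3]
gripper_width: 0.271
```

Run:
```python
from h import *
st()
mv([632,-100,205],np.radians(95.8-180))
```

```text
t 14.35 pos [621.7 165.3 206.1] toolx yaw 0.5717 tooly yaw -0.9991 z [ 0.006  0.002 -1.   ] F [ 0.3  0.4 -4.3] T [-0.   -0.03 -0.02] g 0.271 q [-0.08  0.49 -0.32  1.59  0.17  1.09 -1.44]
shift cm [-13.49  22.87   0.07] spin 2.041
```

Call:
{"method": "drive_tool", "body": {
  "commands": [
    [1.5, -10.5, 0, 0, 0],
    [1.5, -10.5, 0, 0, 0],
    [1.5, -10.5, 0, 0, 0],
    [1.5, -10.5, 0, 0, 0]
  ]
}}

```text
t: 14.75
position: [531.3, 106.8, 202.1]
tool_rot: [3.014, 0.885, 0.0]
wrist_force: [0.5, 0.9, -4.1]
gripper_width: 0.266
```

Run:
```python
from h import *
st()
c=snap('wrist')
u=w2p(c,[620.8,164.7,35]);print(u)
u=u.astype(int);zoom(c,max(u[0]-60,0),max(u[1]-45,0),u[0]+60,u[1]+45,6,'w11z.png');print(max(u[0]-60,0),max(u[1]-45,0))
mv([570,-283,205])
```

```text
t 14.75 pos [531.3 106.8 202.1] toolx yaw 0.571 tooly yaw -0.9998 z [ 0. -0. -1.] F [ 0.5  0.9 -4.1] T [ 0.04 -0.04  0.03] g 0.266 q [ 0.02  0.32 -0.33  1.84  0.12  1.   -1.36]
[319.55741727  78.02351348]
259 33
shift cm [-17.97  34.89  -0.29] spin 0.0
```

View pics/w11z.png

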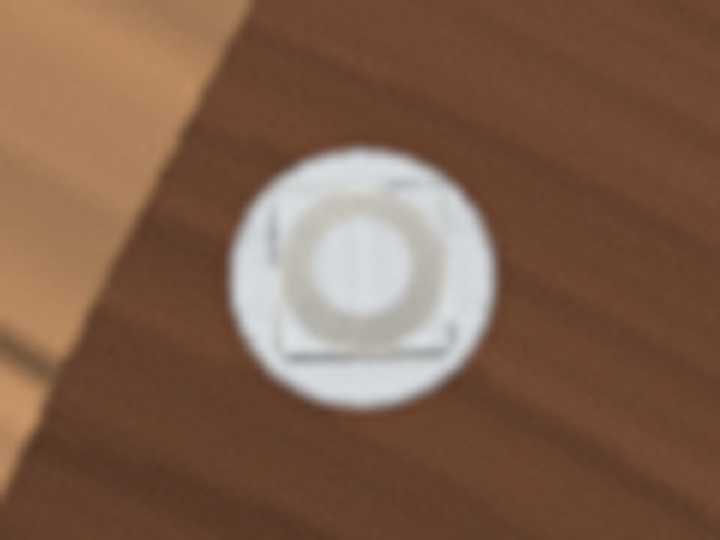

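Call:
{"method": "drive_tool", "body": {
  "commands": [
    [1.5, -18, 34.9, -0.3, 0],
    [1.5, -18, 34.9, -0.3, 0],
    [1.5, -18, 34.9, -0.3, 0],
    [1.5, -18, 34.9, -0.3, 0],
    [1.5, -18, 34.9, -0.3, 0],
    [1.5, -18, 34.9, -0.3, 0],
    [1.5, -18, 34.9, -0.3, 0],
    [1.5, -18, 34.9, -0.3, 0],
    [1.5, -18, 34.9, -0.3, 0],
    [1.5, -18, 34.9, -0.3, 0],
    [1.5, -18, 34.9, -0.3, 0],
    [1.5, -18, 34.9, -0.3, 0]
  ]
}}

```text
t: 16.0
position: [570.6, -281.8, 204.7]
tool_rot: [-3.012, -0.89, -0.0]
wrist_force: [-0.8, 0.7, -4.0]
gripper_width: 0.269
```

Run:
```python
from h import *
st()
c=snap('wrist','w12.png')
u=w2p(c,[658.8,-225.5,45]);print(u)
u=u.astype(int);zoom(c,max(u[0]-60,0),max(u[1]-45,0),u[0]+60,u[1]+45,6,'w12z.png');print(max(u[0]-60,0),max(u[1]-45,0))
```

```text
t 16.0 pos [ 570.6 -281.8  204.7] toolx yaw 0.5747 tooly yaw -0.9961 z [ 0.  0. -1.] F [-0.8  0.7 -4. ] T [ 0.03 -0.06 -0.02] g 0.269 q [ 0.53  0.47 -0.16  1.61  0.08  1.08 -0.65]
[320.76910981  79.41941749]
260 34
```

View pics/w12z.png

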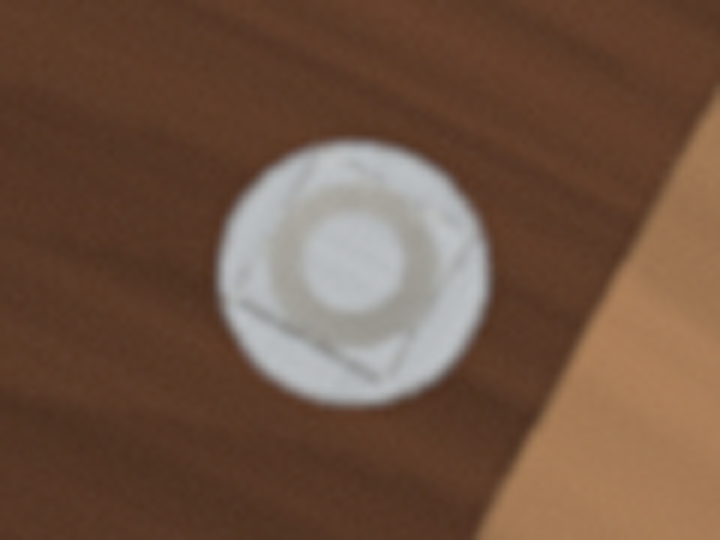

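Run:
```python
from h import *
c=snap('wrist')
f=lambda a,b,z:p2w(c,260+(a+.5)/6-.5,34+(b+.5)/6-.5,z)
for A,B in [((240,300),(378,382)),((388,378),(480,242))]:
  a=f(*A,36);b=f(*B,36);d=b-a;print(np.degrees(np.arctan2(d[1],d[0])),np.linalg.norm(d))
print('flange ctr',f(354,272,32.6), 'cone top',f(352,262,52.6))
```

```text
-88.63852182676075 26.63232818067562
-0.219087564206315 27.58796409701372
flange ctr [ 658.87067623 -223.11072909   32.6       ] cone top [ 658.56865209 -222.99290375   52.6       ]
```

Run:
```python
from h import *
mv([658.8,-223.6,165],np.radians(180.8))
```

```text
shift cm [10.61 -0.12  3.99] spin -2.581
```

Call:
{"method": "drive_tool", "body": {
  "commands": [
    [1.5, 10.6, -0.1, 4, -0.2],
    [1.5, 10.6, -0.1, 4, -0.4],
    [1.5, 10.6, -0.1, 4, -0.6],
    [1.5, 10.6, -0.1, 4, -0.8],
    [1.5, 10.6, -0.1, 4, -1],
    [1.5, 10.6, -0.1, 4, -1.2],
    [1.5, 10.6, -0.1, 4, -1.4],
    [1.5, 10.6, -0.1, 4, -1.6],
    [1.5, 10.6, -0.1, 4, -1.7],
    [1.5, 10.6, -0.1, 4, -1.7],
    [1.5, 10.6, -0.1, 4, -1.7],
    [1.5, 10.6, -0.1, 4, -1.7]
  ]
}}

```text
t: 17.3
position: [658.6, -224.6, 164.9]
tool_rot: [1.313, 2.854, 0.0]
wrist_force: [-0.5, 0.4, -4.5]
gripper_width: 0.273
```

Call:
{"method": "drive_tool", "body": {
  "commands": [
    [1.5, 0, 0, 0, -0.2],
    [1.5, 0, 0, 0, -0.4],
    [1.5, 0, 0, 0, -0.6],
    [1.5, 0, 0, 0, -0.88],
    [1.5, 0, 0, 0, -0.88],
    [1.5, 0, 0, 0, -0.88],
    [1.5, 0, 0, 0, -0.88],
    [1.5, 0, 0, 0, -0.88]
  ]
}}

```text
t: 18.1
position: [658.5, -224.8, 164.8]
tool_rot: [0.011, -3.142, -0.0]
wrist_force: [-0.4, -0.9, -2.9]
gripper_width: 0.268
```

Run:
```python
from h import *
st()
mv([658.8,-223.6,150],np.radians(180.8))
c=snap('scene')
u=w2p(c,[658.8,-223.6,60]).astype(int);print(u)
zoom(c,u[0]-60,u[1]-50,u[0]+60,u[1]+50,5,'s13.png')
```

```text
t 18.1 pos [ 658.5 -224.8  164.8] toolx yaw -3.1343 tooly yaw 1.5781 z [-0.  0. -1.] F [-0.4 -0.9 -2.9] T [-0.01 -0.01 -0.02] g 0.268 q [ 0.75  0.71 -0.72  1.46  0.49  1.16  1.52]
shift cm [-0.03  0.12  1.48] spin -0.007
[228 227]
```

View pics/s13.png

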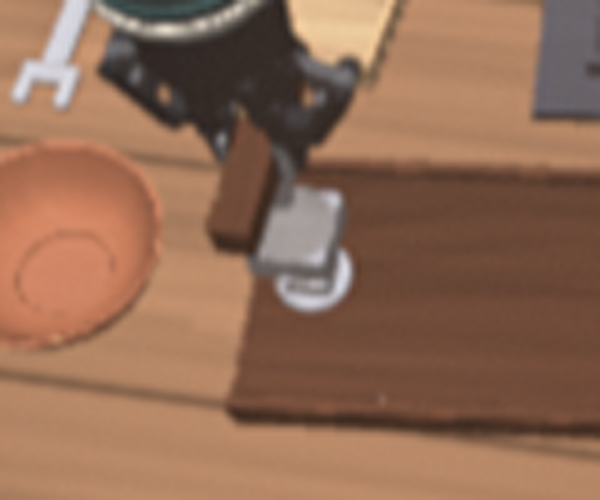

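Call:
{"method": "drive_tool", "body": {
  "commands": [
    [1.5, 0, 0.1, 1, 0],
    [1.5, 0, 0.1, 1.6, 0],
    [1.5, 0, 0.1, 1.9, 0],
    [1.5, 0, 0.1, 2.2, 0],
    [1.5, 0, 0.1, 2.5, 0],
    [1.5, 0, 0.1, 2.7, 0],
    [1.5, 0, 0.1, 2.7, 0]
  ]
}}

```text
t: 18.85
position: [658.4, -223.9, 137.5]
tool_rot: [0.017, -3.141, -0.0]
wrist_force: [0.1, -0.6, -3.9]
gripper_width: 0.271
```

Run:
```python
from h import *
st()
c=snap('scene')
u=w2p(c,[658.8,-223.6,60]).astype(int)
zoom(c,u[0]-60,u[1]-50,u[0]+60,u[1]+50,5,'s14.png')
```

```text
t 18.85 pos [ 658.4 -223.9  137.5] toolx yaw -3.1305 tooly yaw 1.5819 z [-0.  0. -1.] F [ 0.1 -0.6 -3.9] T [-0.02 -0.03 -0.02] g 0.271 q [ 0.74  0.74 -0.71  1.48  0.51  1.11  1.51]
```

View pics/s14.png

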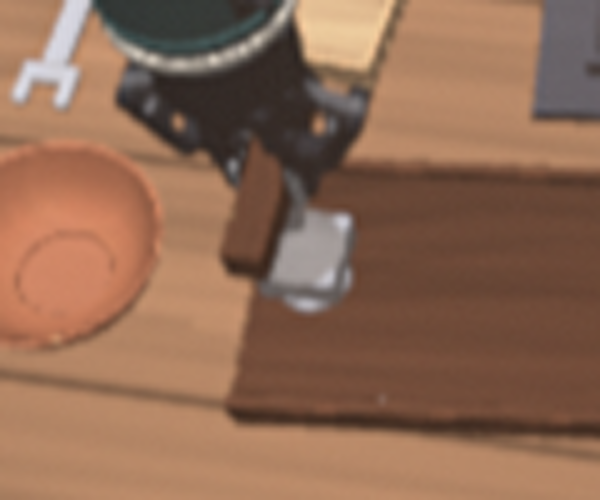

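Call:
{"method": "drive_tool", "body": {
  "commands": [
    [1.5, 0, 0, 0.2, 0],
    [1.5, 0, 0, 0.4, 0],
    [1.5, 0, 0, 0.6, 0],
    [1.5, 0, 0, 0.75, 0],
    [1.5, 0, 0, 0.75, 0]
  ]
}}

```text
t: 19.4
position: [658.3, -223.9, 129.9]
tool_rot: [0.018, -3.141, -0.0]
wrist_force: [0.7, 0.0, -4.5]
gripper_width: 0.27
```

Run:
```python
from h import *
st()
```

```text
t 19.4 pos [ 658.3 -223.9  129.9] toolx yaw -3.1304 tooly yaw 1.582 z [-0.  0. -1.] F [ 0.7  0.  -4.5] T [ 0.03  0.02 -0.01] g 0.27 q [ 0.74  0.75 -0.71  1.48  0.52  1.1   1.51]
```

Call:
{"method": "drive_tool", "body": {
  "commands": [
    [1.5, 0, 0, 0.03, 0.12],
    [1.5, 0, 0, 0.05, 0.24],
    [1.5, 0, 0, 0.08, 0.36],
    [1.5, 0, 0, 0.1, 0.48],
    [1.5, 0, 0, 0.13, 0.6],
    [1.5, 0, 0, 0.15, 0.72],
    [1.5, 0, 0, 0.18, 0.84],
    [1.5, 0, 0, 0.2, 0.96],
    [1.5, 0, 0, 0.23, 1.08],
    [1.5, 0, 0, 0.26, 1.2],
    [1.5, 0, 0, 0.28, 1.32],
    [1.5, 0, 0, 0.3, 1.44]
  ]
}}

```text
t: 20.6
position: [658.5, -224.0, 127.1]
tool_rot: [2.064, 2.369, -0.0]
wrist_force: [0.3, -1.8, -7.6]
gripper_width: 0.269
```

Run:
```python
from h import *
st()
```

```text
t 20.6 pos [ 658.5 -224.   127.1] toolx yaw 1.7081 tooly yaw 0.1373 z [-0. -0. -1.] F [ 0.3 -1.8 -7.6] T [-0.37 -0.31  0.28] g 0.269 q [ 0.54  0.68 -0.39  1.49  0.28  1.03  0.22]
```

Call:
{"method": "drive_tool", "body": {
  "commands": [
    [1.5, 0, 0, 0.03, 0.12],
    [1.5, 0, 0, 0.05, 0.24],
    [1.5, 0, 0, 0.08, 0.36],
    [1.5, 0, 0, 0.1, 0.48],
    [1.5, 0, 0, 0.13, 0.6],
    [1.5, 0, 0, 0.15, 0.72],
    [1.5, 0, 0, 0.18, 0.84],
    [1.5, 0, 0, 0.2, 0.96],
    [1.5, 0, 0, 0.23, 1.08],
    [1.5, 0, 0, 0.26, 1.2],
    [1.5, 0, 0, 0.28, 1.32],
    [1.5, 0, 0, 0.31, 1.44]
  ]
}}

```text
t: 21.8
position: [658.1, -223.9, 123.9]
tool_rot: [-3.113, -0.42, 0.001]
wrist_force: [-1.4, -0.9, -4.3]
gripper_width: 0.267
```

Call:
{"method": "drive_tool", "body": {
  "commands": [
    [1.5, 0, 0, 0.03, 0.12],
    [1.5, 0, 0, 0.05, 0.24],
    [1.5, 0, 0, 0.08, 0.36],
    [1.5, 0, 0, 0.1, 0.48],
    [1.5, 0, 0, 0.13, 0.6],
    [1.5, 0, 0, 0.15, 0.72],
    [1.5, 0, 0, 0.18, 0.84],
    [1.5, 0, 0, 0.2, 0.96],
    [1.5, 0, 0, 0.22, 1.08],
    [1.5, 0, 0, 0.24, 1.16]
  ]
}}

```text
t: 22.8
position: [658.1, -223.6, 121.4]
tool_rot: [2.835, -1.354, -0.002]
wrist_force: [-2.6, -0.1, -5.1]
gripper_width: 0.274
```

Run:
```python
from h import *
st()
```

```text
t 22.8 pos [ 658.1 -223.6  121.4] toolx yaw -0.8913 tooly yaw -2.4621 z [-0.001  0.    -1.   ] F [-2.6 -0.1 -5.1] T [-0.19  0.63  0.2 ] g 0.274 q [ 0.15  0.66  0.21  1.51 -0.15  0.99 -2.07]
```

Call:
{"method": "drive_tool", "body": {
  "commands": [
    [1.5, 0, 0, 0.02, 0.08],
    [1.5, 0, 0, 0.03, 0.16],
    [1.5, 0, 0, 0.03, 0.22],
    [1.5, 0, 0, 0.03, 0.26],
    [1.5, 0, 0, 0.03, 0.26]
  ]
}}

```text
t: 23.3
position: [658.1, -223.4, 121.0]
tool_rot: [2.639, -1.705, -0.002]
wrist_force: [-2.3, -1.2, -6.7]
gripper_width: 0.271
```

Run:
```python
from h import *
st()
```

```text
t 23.3 pos [ 658.1 -223.4  121. ] toolx yaw -1.1472 tooly yaw -2.718 z [-0.001  0.    -1.   ] F [-2.3 -1.2 -6.7] T [-0.11  0.53  0.16] g 0.271 q [ 0.11  0.66  0.26  1.52 -0.19  0.99 -2.29]
```

Call:
{"method": "drive_tool", "body": {
  "commands": [
    [1.5, 0, 0, 0, 0.06],
    [1.5, 0, 0, 0, 0.1],
    [1.5, 0, 0, 0, 0.1]
  ]
}}

```text
t: 23.6
position: [658.2, -223.4, 121.0]
tool_rot: [2.552, -1.832, -0.002]
wrist_force: [-1.6, -0.7, -8.1]
gripper_width: 0.271
```

Run:
```python
from h import *
st()
```

```text
t 23.6 pos [ 658.2 -223.4  121. ] toolx yaw -1.2454 tooly yaw -2.8162 z [-0.001  0.    -1.   ] F [-1.6 -0.7 -8.1] T [-0.01  0.64  1.01] g 0.271 q [ 0.09  0.67  0.29  1.52 -0.21  0.99 -2.38]
```

Call:
{"method": "drive_tool", "body": {
  "commands": [
    [1.5, 0, 0, 0, -0.12],
    [1.5, 0, 0, 0, -0.25],
    [1.5, 0, 0, -0.5, -0.25],
    [1.5, 0, 0, -1.5, -0.25],
    [1.5, 0, 0, -3, -0.25],
    [1.5, 0, 0, -6, -0.25],
    [1.5, 0, 0, -9, -0.25],
    [1.5, -8, 0, -9, -0.25],
    [1.5, -10.5, 0, -9, -0.25],
    [1.5, -10.5, 0, -9, -0.25],
    [1.5, -10.5, 0, -9, -0.25],
    [1.5, -10.5, 0, -9, -0.25]
  ]
}}

```text
t: 24.8
position: [625.4, -125.1, 212.6]
tool_rot: [-2.758, 1.504, -0.002]
wrist_force: [-0.0, -1.3, -4.5]
gripper_width: 0.27
```

Run:
```python
from h import *
st()
c=snap('wrist','w15.png')
u=w2p(c,[658.8,-223.6,30]);print(u)
u=u.astype(int);x0,y0=max(u[0]-60,0),max(u[1]-45,0);zoom(c,x0,y0,u[0]+60,u[1]+45,6,'w15z.png');print(x0,y0)
```

```text
t 24.8 pos [ 625.4 -125.1  212.6] toolx yaw -0.9987 tooly yaw -2.5695 z [ 0.001 -0.001 -1.   ] F [-0.  -1.3 -4.5] T [-0.11 -0.05 -0.04] g 0.27 q [-0.03  0.46  0.24  1.61 -0.12  1.08 -2.33]
[345.2399695   83.75728818]
285 38
```

View pics/w15z.png

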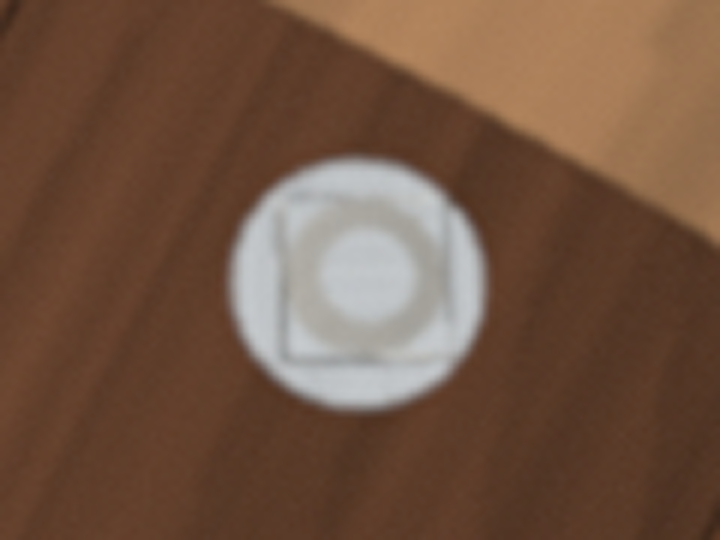

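View pics/w15.png

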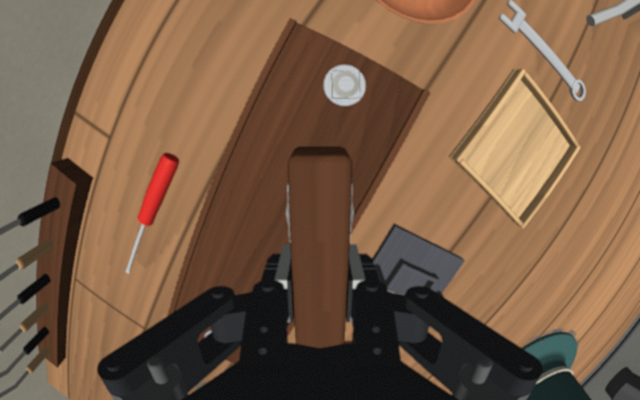

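Run:
```python
from h import *
c=snap('wrist')
f=lambda a,b,z:p2w(c,285+(a+.5)/6-.5,38+(b+.5)/6-.5,z)
for A,B in [((288,357),(450,361)),((285,357),(285,212))]:
  a=f(*A,26);b=f(*B,26);d=b-a;print(np.degrees(np.arctan2(d[1],d[0])),np.linalg.norm(d))
P=[p2w(c,u,v,25) for u,v in [(521,70),(579,149),(524,227),(452,156)]]
for p in P: print(p.round(1))
print(np.mean(P,0).round(1))
```

```text
-147.57377083007566 28.38631665648464
-57.105076302952185 25.832505116437478
[ 496.6 -373.4   25. ]
[ 347.2 -363.1   25. ]
[ 357.8 -221.3   25. ]
[ 513.3 -229.3   25. ]
[ 428.7 -296.8   25. ]
```

Run:
```python
from h import *
mv([427.5,-297.5,200],np.radians(-4))
```

```text
shift cm [ 3.75 25.93  1.19] spin -0.93
```

Call:
{"method": "drive_tool", "body": {
  "commands": [
    [1.5, 3.7, 25.9, 1.2, -0.93],
    [1.5, 3.7, 25.9, 1.2, -0.93],
    [1.5, 3.7, 25.9, 1.2, -0.93],
    [1.5, 3.7, 25.9, 1.2, -0.93],
    [1.5, 3.7, 25.9, 1.2, -0.93],
    [1.5, 3.7, 25.9, 1.2, -0.93],
    [1.5, 3.7, 25.9, 1.2, -0.93],
    [1.5, 3.7, 25.9, 1.2, -0.93],
    [1.5, 3.7, 25.9, 1.2, -0.93],
    [1.5, 3.7, 25.9, 1.2, -0.93]
  ]
}}

```text
t: 25.9
position: [428.0, -295.8, 199.4]
tool_rot: [-3.14, 0.108, 0.0]
wrist_force: [0.3, 0.1, -3.8]
gripper_width: 0.273
```

Run:
```python
from h import *
st()
mv([427.5,-297.5,102],np.radians(-4))
c=snap('wrist','w16.png')
```

```text
t 25.9 pos [ 428.  -295.8  199.4] toolx yaw -0.0685 tooly yaw -1.6393 z [-0.  0. -1.] F [ 0.3  0.1 -3.8] T [ 0.04  0.03 -0.04] g 0.273 q [ 0.41  0.27  0.16  1.91 -0.05  0.97 -1.05]
shift cm [-0.03  0.17  9.74] spin 0.001
```

View pics/w16.png

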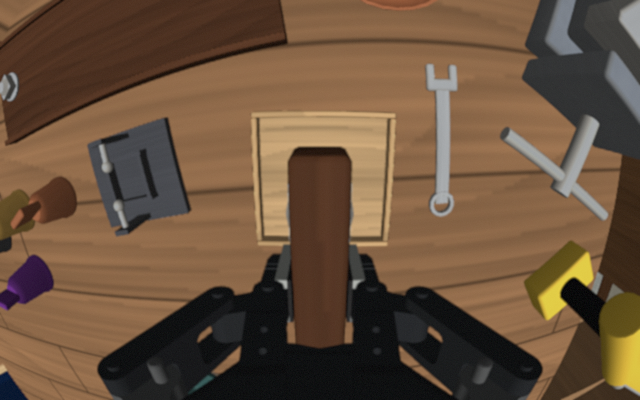

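Above the tray; lower until contact.

Call:
{"method": "drive_tool", "body": {
  "commands": [
    [1.5, 0, 0.2, 3, 0],
    [1.5, 0, 0.2, 6, 0],
    [1.5, 0, 0.2, 8.5, 0],
    [1.5, 0, 0.2, 9.3, 0],
    [1.5, 0, 0.2, 9.6, 0],
    [1.5, 0, 0.2, 9.8, 0],
    [1.5, 0, 0.2, 9.8, 0]
  ]
}}

```text
t: 26.65
position: [428.0, -298.2, 102.3]
tool_rot: [3.139, -0.106, 0.002]
wrist_force: [0.0, -0.8, -3.3]
gripper_width: 0.276
```

Run:
```python
from h import *
st()
```

```text
t 26.65 pos [ 428.  -298.2  102.3] toolx yaw -0.0672 tooly yaw -1.638 z [ 0.001 -0.001 -1.   ] F [ 0.  -0.8 -3.3] T [ 0.    0.03 -0.01] g 0.276 q [ 0.43  0.41  0.15  1.98 -0.08  0.76 -1.01]
```

Call:
{"method": "drive_tool", "body": {
  "commands": [
    [1.5, 0, 0, 0.1, 0],
    [1.5, 0, 0, 0.2, 0],
    [1.5, 0, 0, 0.2, 0]
  ]
}}

```text
t: 26.95
position: [427.9, -298.1, 100.0]
tool_rot: [3.139, -0.105, 0.001]
wrist_force: [0.3, 1.0, 2.7]
gripper_width: 0.268
```

Call:
{"method": "drive_tool", "body": {
  "commands": [
    [1.5, 0, 0, 0.1, 0],
    [1.5, 0, 0, 0.15, 0],
    [1.5, 0, 0, 0.15, 0]
  ]
}}

```text
t: 27.25
position: [428.7, -298.3, 99.9]
tool_rot: [3.139, -0.105, 0.004]
wrist_force: [-2.8, 5.2, 29.2]
gripper_width: 0.271
```

Call:
{"method": "drive_tool", "body": {
  "commands": [
    [1.5, 0, 0, -0.12, 0],
    [1.5, 0, 0, -0.12, 0],
    [8.5, 0, 0, -0.1, 0],
    [8.5, 0, 0, -0.1, 0],
    [8.5, 0, 0, -0.1, 0],
    [8.5, 0, 0, -0.1, 0],
    [8.5, 0, 0, -0.1, 0],
    [8.5, 0, 0, -0.1, 0],
    [8.5, 0, 0, -4, 0],
    [8.5, 0, 0, -8, 0],
    [8.5, 0, 0, -11, 0],
    [8.5, 0, 0, -11, 0]
  ]
}}

```text
t: 28.45
position: [428.9, -299.0, 211.8]
tool_rot: [3.137, -0.106, 0.008]
wrist_force: [-0.5, 0.8, -0.4]
gripper_width: 0.994
```

Run:
```python
from h import *
st()
c=snap('top');zoom(c,160,120,460,300,2.5,'t17.png')
c=snap('scene','s17.png')
zoom(c,180,120,480,280,2.6,'s17z.png')
```

```text
t 28.45 pos [ 428.9 -299.   211.8] toolx yaw -0.0673 tooly yaw -1.6381 z [ 0.005 -0.003 -1.   ] F [-0.5  0.8 -0.4] T [-0.01 -0.01 -0.04] g 0.994 q [ 0.41  0.25  0.17  1.9  -0.05  0.99 -1.04]
```

View pics/t17.png

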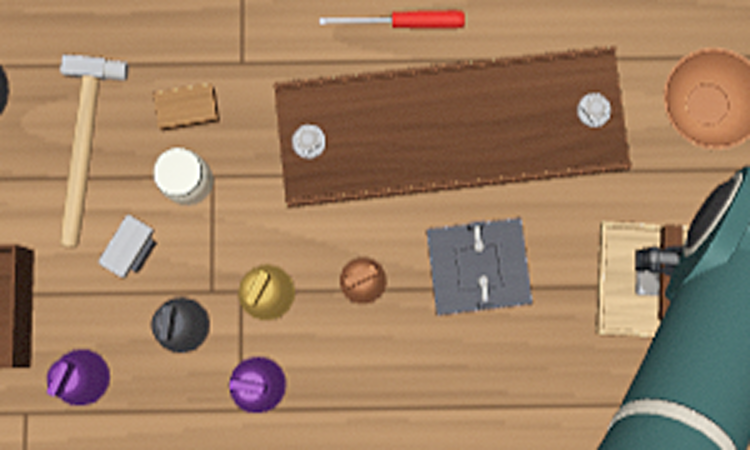

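View pics/s17z.png

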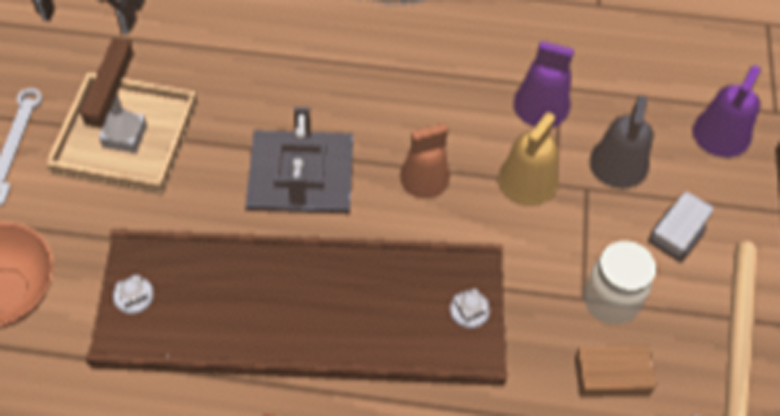

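Run:
```python
from h import *
mv([484.6,2,230],np.radians(122))
```

```text
shift cm [  3.68 -30.31  -2.19] spin -2.197
```

Call:
{"method": "drive_tool", "body": {
  "commands": [
    [8.5, 3.7, -30.3, -2.2, -0.15],
    [8.5, 3.7, -30.3, -2.2, -0.3],
    [8.5, 3.7, -30.3, -2.2, -0.45],
    [8.5, 3.7, -30.3, -2.2, -0.6],
    [8.5, 3.7, -30.3, -2.2, -0.75],
    [8.5, 3.7, -30.3, -2.2, -0.9],
    [8.5, 3.7, -30.3, -2.2, -1.05],
    [8.5, 3.7, -30.3, -2.2, -1.2],
    [8.5, 3.7, -30.3, -2.2, -1.35],
    [8.5, 3.7, -30.3, -2.2, -1.5],
    [8.5, 3.7, -30.3, -2.2, -1.65],
    [8.5, 3.7, -30.3, -2.2, -1.8]
  ]
}}

```text
t: 29.75
position: [484.1, 1.9, 228.6]
tool_rot: [-2.026, -2.399, 0.002]
wrist_force: [-0.3, 0.2, -0.1]
gripper_width: 0.997
```

Call:
{"method": "drive_tool", "body": {
  "commands": [
    [8.5, 0, 0, 0, -0.2],
    [8.5, 0, 0, 0, -0.4],
    [8.5, 0, 0, 0, -0.4],
    [8.5, 0, 0, 0, -0.4],
    [8.5, 0, 0, 0, -0.4],
    [8.5, 0, 0, 0, -0.4],
    [8.5, 0, 0, 0, -0.4]
  ]
}}

```text
t: 30.45
position: [484.7, 1.9, 229.8]
tool_rot: [-1.52, -2.749, 0.0]
wrist_force: [0.1, -0.6, 0.1]
gripper_width: 0.996
```

Run:
```python
from h import *
st()
c=snap('wrist','w18.png')
```

```text
t 30.45 pos [484.7   1.9 229.8] toolx yaw 2.1313 tooly yaw 0.5605 z [-0.  0. -1.] F [ 0.1 -0.6  0.1] T [ 0.03 -0.04 -0.01] g 0.996 q [ 0.2   0.18 -0.29  1.95  0.06  1.02  0.44]
```

View pics/w18.png

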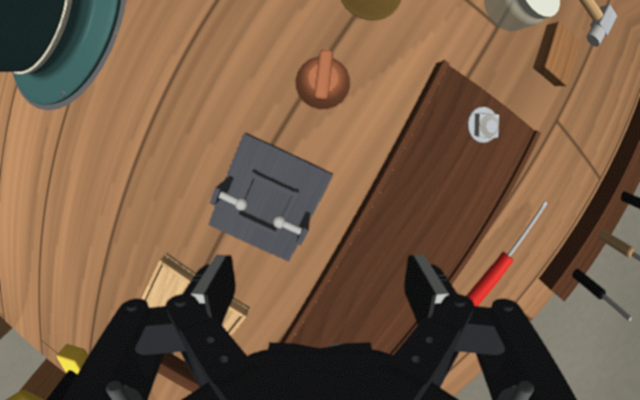

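Run:
```python
from h import *
c=snap('wrist')
zoom(c,280,35,370,120,7,'w18z.png')
```

```text
(no output)
```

View pics/w18z.png

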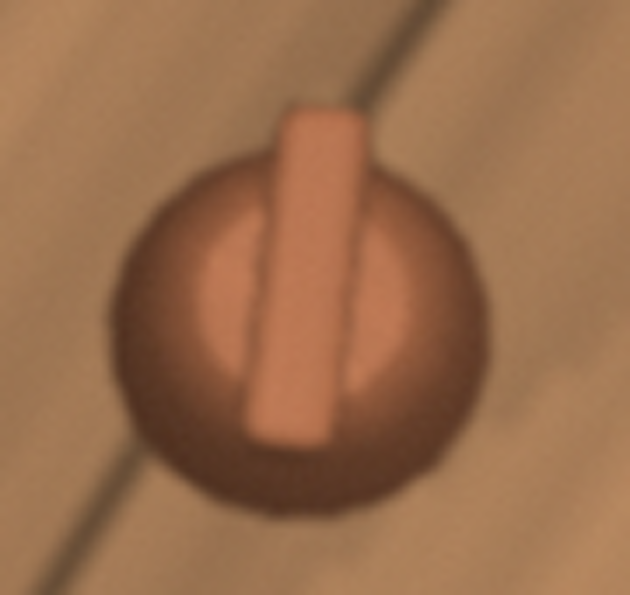

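```bash
cat >> h.py <<'E'
def tab(c,x0,y0,s,pts,z):
    P=np.array([p2w(c,x0+(a+.5)/s-.5,y0+(b+.5)/s-.5,z) for a,b in pts]);m=P.mean(0)
    d=(P[0]+P[1]-P[2]-P[3])/2;w=(P[1]+P[2]-P[0]-P[3])/2
    y=np.degrees(np.arctan2(d[1],d[0]));print('tab',m.round(1),'yaw',y.round(1),'len',np.linalg.norm(d).round(1),'wid',np.linalg.norm(w).round(1));return m,y
E
python3 - <<'E'
from h import *
c=snap('wrist')
m,y=tab(c,280,35,7,[(285,108),(368,115),(330,443),(248,432)],102)
q=[p2w(c,280+(a+.5)/7-.5,35+(b+.5)/7-.5,20).round(1) for a,b in[(110,330),(490,330)]];print(q)
mv([m[0],m[1],160],np.radians(y));mv([m[0],m[1],70],np.radians(y))
E
```

```text
tab [432.   94.3 102. ] yaw 115.9 len 41.5 wid 10.2
[array([406.4,  77.8,  20. ]), array([457.7, 110.2,  20. ])]
shift cm [10.63  0.46  7.  ] spin 0.11
shift cm [10.63  0.46 16.  ] spin 0.11
```

Call:
{"method": "drive_tool", "body": {
  "commands": [
    [8.5, 5, 0.3, 3, 0.1],
    [8.5, 10.5, 0.4, 7, 0.11],
    [8.5, 10.5, 0.4, 7, 0.11],
    [8.5, 10.5, 0.4, 7, 0.11],
    [8.5, 10.5, 0.4, 7, 0.11]
  ]
}}

```text
t: 31.1
position: [432.3, 92.9, 160.1]
tool_rot: [-1.666, -2.663, 0.0]
wrist_force: [0.5, -0.4, 0.8]
gripper_width: 0.995
```

Run:
```python
from h import *
st()
c=snap('wrist','w19.png')
mv([431.5,94,72],np.radians(116))
```

```text
t 31.1 pos [432.3  92.9 160.1] toolx yaw 2.0233 tooly yaw 0.4525 z [-0. -0. -1.] F [ 0.5 -0.4  0.8] T [-0.03 -0.02 -0.01] g 0.995 q [ 0.04  0.2  -0.35  2.11  0.09  0.85  0.08]
shift cm [ 0.2  -0.05  8.84] spin -0.002
```

View pics/w19.png

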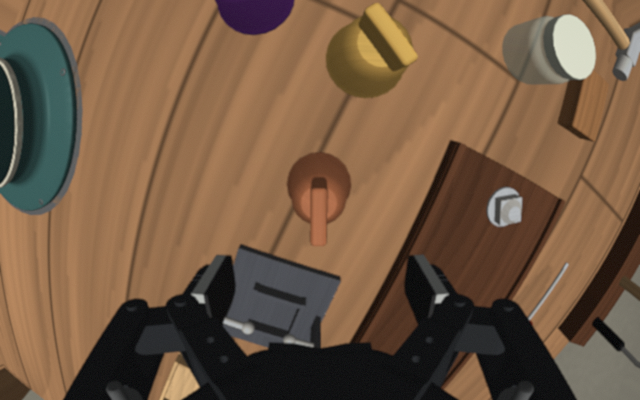

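Call:
{"method": "drive_tool", "body": {
  "commands": [
    [8.5, 0.1, 0, 4, 0],
    [8.5, 0.1, 0, 7, 0],
    [8.5, 0.1, 0, 8.8, 0],
    [8.5, 0.1, 0, 8.8, 0],
    [8.5, 0.1, 0, 8.8, 0],
    [0.5, 0.1, 0, 8.8, 0],
    [0.5, 0.1, 0, 8.8, 0],
    [0.5, 0.1, 0, 8.8, 0],
    [0.5, 0.1, 0, 8.8, 0],
    [0.5, 0.1, 0, 8.8, 0],
    [0.5, 0.1, 0, 8.8, 0],
    [0.5, 0.1, 0, 8.8, 0]
  ]
}}

```text
t: 32.35
position: [431.8, 93.8, 72.1]
tool_rot: [1.667, 2.663, 0.0]
wrist_force: [-1.3, -0.6, 5.7]
gripper_width: 0.13
```

Run:
```python
from h import *
st()
c=snap('wrist','w20.png')
```

```text
t 32.35 pos [431.8  93.8  72.1] toolx yaw 2.0228 tooly yaw 0.452 z [ 0.  0. -1.] F [-1.3 -0.6  5.7] T [-0.09  0.25  0.05] g 0.13 q [-0.    0.36 -0.32  2.17  0.19  0.64 -0.  ]
```

View pics/w20.png

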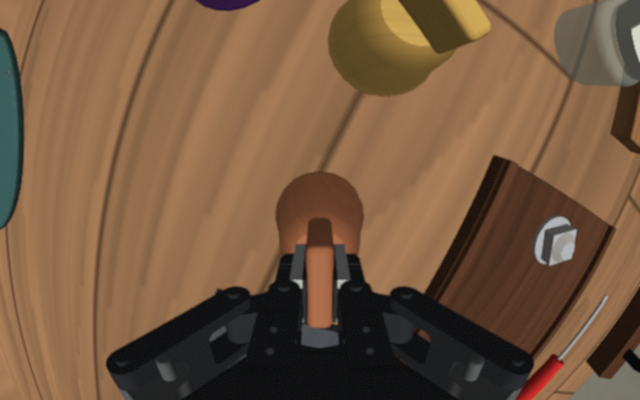

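Call:
{"method": "drive_tool", "body": {
  "commands": [
    [0.5, 0, 0, -2, 0],
    [0.5, 0, 0, -6, 0],
    [0.5, 0, 0, -9, 0],
    [0.5, 0, 0, -9, 0]
  ]
}}

```text
t: 32.8
position: [433.3, 94.1, 165.1]
tool_rot: [1.665, 2.659, 0.005]
wrist_force: [0.7, 0.7, -4.1]
gripper_width: 0.126
```

Run:
```python
from h import *
st()
mv([648.6,-118.9,155],np.radians(95.6))
```

```text
t 32.8 pos [433.3  94.1 165.1] toolx yaw 2.0227 tooly yaw 0.4519 z [ 0.005  0.001 -1.   ] F [ 0.7  0.7 -4.1] T [ 0.02 -0.02  0.  ] g 0.126 q [ 0.05  0.19 -0.37  2.11  0.09  0.85  0.08]
shift cm [-28.57  10.06   1.1 ] spin 0.354
```

Call:
{"method": "drive_tool", "body": {
  "commands": [
    [0.5, -28.6, 10, 0, 0.35],
    [0.5, -28.6, 10, 0, 0.35],
    [0.5, -28.6, 10, 0, 0.35],
    [0.5, -28.6, 10, 0, 0.35],
    [0.5, -28.6, 10, 0, 0.35],
    [0.5, -28.6, 10, 0, 0.35],
    [0.5, -28.6, 10, 0, 0.35],
    [0.5, -28.6, 10, 0, 0.35],
    [0.5, -28.6, 10, 0, 0.35],
    [0.5, -28.6, 10, 0, 0.35]
  ]
}}

```text
t: 33.8
position: [646.0, -118.6, 161.7]
tool_rot: [-2.103, -2.333, 0.0]
wrist_force: [-0.1, 0.5, -1.7]
gripper_width: 0.13
```

Run:
```python
from h import *
st()
mv([648.6,-118.9,93],np.radians(95.6))
```

```text
t 33.8 pos [ 646.  -118.6  161.7] toolx yaw 1.6742 tooly yaw 0.1034 z [-0.001  0.    -1.   ] F [-0.1  0.5 -1.7] T [ 0.05 -0.05 -0.01] g 0.13 q [ 0.26  0.55 -0.18  1.59  0.11  1.02  0.16]
shift cm [-0.06  0.26  6.87] spin 0.006
```

Call:
{"method": "drive_tool", "body": {
  "commands": [
    [0.5, 0, 0.1, 3, 0],
    [0.5, 0, 0.1, 5.5, 0],
    [0.5, 0, 0.1, 6.4, 0],
    [0.5, 0, 0.1, 6.7, 0],
    [0.5, 0, 0.1, 6.9, 0],
    [0.5, 0, 0.1, 6.9, 0]
  ]
}}

```text
t: 34.4
position: [648.0, -119.7, 93.9]
tool_rot: [2.104, 2.331, 0.001]
wrist_force: [-0.4, -1.1, -3.1]
gripper_width: 0.129
```

Call:
{"method": "drive_tool", "body": {
  "commands": [
    [0.5, 0, 0, 0.1, 0],
    [0.5, 0, 0, 0.1, 0]
  ]
}}

```text
t: 34.6
position: [647.8, -119.8, 92.5]
tool_rot: [2.105, 2.331, 0.001]
wrist_force: [0.5, 0.3, -1.8]
gripper_width: 0.124
```

Call:
{"method": "drive_tool", "body": {
  "commands": [
    [0.5, 0, 0, 0.1, 0],
    [0.5, 0, 0, 0.1, 0]
  ]
}}

```text
t: 34.8
position: [647.9, -119.8, 92.2]
tool_rot: [2.105, 2.331, 0.001]
wrist_force: [-4.8, 0.4, 11.7]
gripper_width: 0.127
```

Call:
{"method": "drive_tool", "body": {
  "commands": [
    [0.5, 0, 0, -0.06, 0],
    [6, 0, 0, -0.06, 0],
    [6, 0, 0, -0.06, 0],
    [6, 0, 0, -0.06, 0],
    [6, 0, 0, -0.06, 0],
    [6, 0, 0, -0.06, 0],
    [6, 0, 0, -3, 0],
    [6, 0, 0, -7, 0],
    [8.5, 0, 0, -12, 0],
    [8.5, 0, 0, -12, 0]
  ]
}}

```text
t: 35.8
position: [650.4, -120.0, 218.0]
tool_rot: [2.1, 2.326, 0.008]
wrist_force: [1.0, 0.3, 0.8]
gripper_width: 0.991
```

Run:
```python
from h import *
st()
c=snap('scene');zoom(c,180,120,480,280,2.6,'s21.png')
c=snap('top');zoom(c,160,130,430,290,2.9,'t21.png')
y=np.radians(144);
mv([415.5-105*np.cos(y),218-105*np.sin(y),230],y)
```

```text
t 35.8 pos [ 650.4 -120.   218. ] toolx yaw 1.6727 tooly yaw 0.102 z [ 0.009 -0.001 -1.   ] F [1.  0.3 0.8] T [-0.   -0.07 -0.01] g 0.991 q [ 0.27  0.5  -0.18  1.53  0.1   1.11  0.17]
shift cm [ 28.97 -11.88  -1.83] spin -0.841
```

View pics/s21.png

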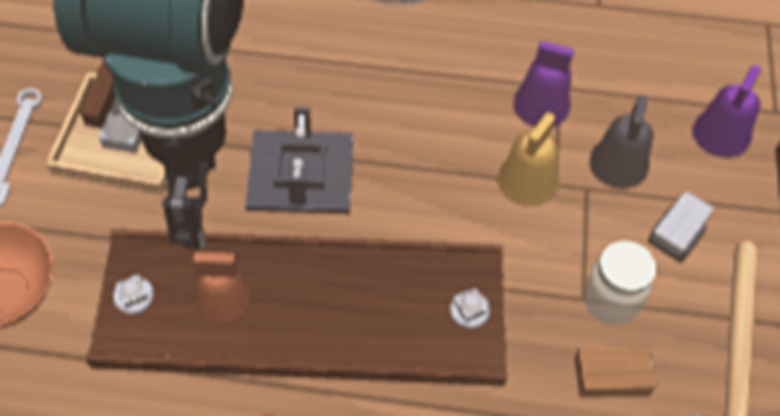

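View pics/t21.png

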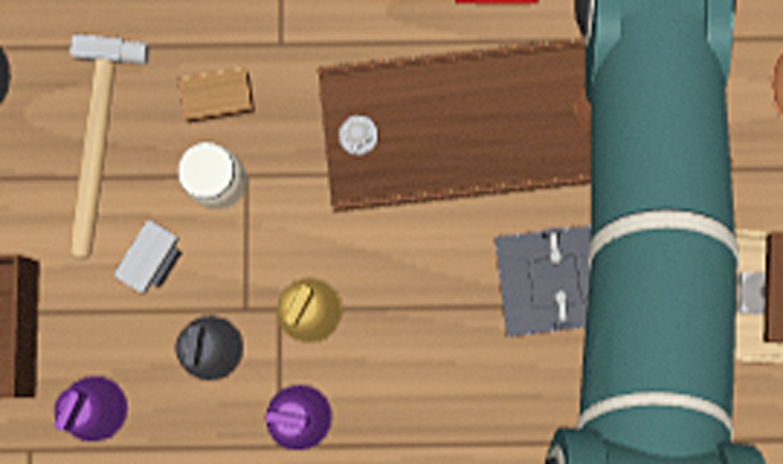

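Call:
{"method": "drive_tool", "body": {
  "commands": [
    [8.5, 29, -11.9, -1.8, -0.84],
    [8.5, 29, -11.9, -1.8, -0.84],
    [8.5, 29, -11.9, -1.8, -0.84],
    [8.5, 29, -11.9, -1.8, -0.84],
    [8.5, 29, -11.9, -1.8, -0.84],
    [8.5, 29, -11.9, -1.8, -0.84],
    [8.5, 29, -11.9, -1.8, -0.84],
    [8.5, 29, -11.9, -1.8, -0.84],
    [8.5, 29, -11.9, -1.8, -0.84],
    [8.5, 29, -11.9, -1.8, -0.84],
    [8.5, 29, -11.9, -1.8, -0.84]
  ]
}}

```text
t: 37.0
position: [500.1, 155.5, 228.6]
tool_rot: [-0.975, -2.986, 0.0]
wrist_force: [0.3, -0.1, -0.8]
gripper_width: 0.995
```

Run:
```python
from h import *
st()
c=snap('wrist','w22.png')
u=w2p(c,[415.5,218,118]).astype(int);x0,y0=max(u[0]-50,0),max(u[1]-40,0);print(x0,y0)
zoom(c,x0,y0,u[0]+50,u[1]+45,7,'w22z.png')
```

```text
t 37.0 pos [500.1 155.5 228.6] toolx yaw 2.5106 tooly yaw 0.9398 z [-0.001 -0.    -1.   ] F [ 0.3 -0.1 -0.8] T [ 0.02 -0.03  0.02] g 0.995 q [ 0.04  0.27 -0.47  1.85  0.14  1.05  0.45]
268 32
```

View pics/w22z.png

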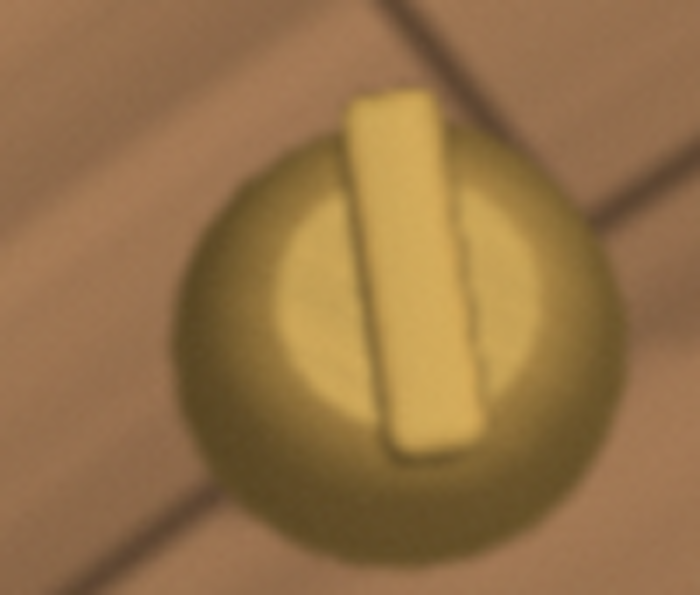

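Run:
```python
from h import *
c=snap('wrist')
m,y=tab(c,268,32,7,[(350,100),(437,93),(482,440),(393,452)],118)
mv([m[0],m[1],175],np.radians(y));mv([m[0],m[1],88],np.radians(y))
```

```text
tab [417.8 224.5 118. ] yaw 150.9 len 41.8 wid 10.2
shift cm [10.68  0.71  5.38] spin -0.122
shift cm [10.68  0.71 14.08] spin -0.122
```

Call:
{"method": "drive_tool", "body": {
  "commands": [
    [8.5, 5, 0.3, 3, -0.1],
    [8.5, 9.5, 0.5, 5.4, -0.12],
    [8.5, 10.4, 0.6, 5.4, -0.12],
    [8.5, 10.4, 0.6, 5.4, -0.12],
    [8.5, 10.4, 0.6, 5.4, -0.12]
  ]
}}

```text
t: 37.6
position: [419.6, 222.4, 175.2]
tool_rot: [0.791, 3.04, 0.0]
wrist_force: [1.0, 0.9, 0.9]
gripper_width: 0.992
```

Run:
```python
from h import *
st()
c=snap('wrist','w23.png')
```

```text
t 37.6 pos [419.6 222.4 175.2] toolx yaw 2.6325 tooly yaw 1.0617 z [ 0.  0. -1.] F [1.  0.9 0.9] T [ 0.02 -0.05  0.01] g 0.992 q [-0.07  0.26 -0.55  2.02  0.17  0.91  0.35]
```

View pics/w23.png

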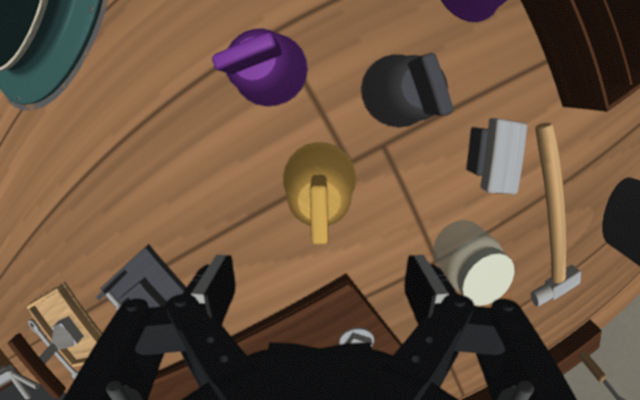

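Call:
{"method": "drive_tool", "body": {
  "commands": [
    [8.5, 0.1, 0, 4, 0],
    [8.5, 0.1, 0, 7, 0],
    [8.5, 0.1, 0, 8.7, 0],
    [8.5, 0.1, 0, 8.7, 0],
    [8.5, 0.1, 0, 8.7, 0],
    [0.5, 0.1, 0, 8.7, 0],
    [0.5, 0.1, 0, 8.7, 0],
    [0.5, 0.1, 0, 8.7, 0],
    [0.5, 0.1, 0, 8.7, 0],
    [0.5, 0.1, 0, 8.7, 0],
    [0.5, 0.1, 0, 8.7, 0],
    [0.5, 0.1, 0, 8.7, 0]
  ]
}}

```text
t: 38.85
position: [418.3, 223.2, 88.2]
tool_rot: [0.791, 3.04, 0.0]
wrist_force: [-2.2, -1.3, 6.2]
gripper_width: 0.13
```

Call:
{"method": "drive_tool", "body": {
  "commands": [
    [0.5, 0, 0, -2, 0],
    [0.5, 0, 0, -6, 0],
    [0.5, 0, 0, -10, 0],
    [0.5, 0, 0, -10, 0],
    [0.5, 0, 0, -10, 0]
  ]
}}

```text
t: 39.35
position: [418.3, 222.8, 187.9]
tool_rot: [0.791, 3.039, 0.0]
wrist_force: [-0.7, -1.0, -5.7]
gripper_width: 0.126
```

Run:
```python
from h import *
st()
mv([639.8,-29.3,187],np.radians(95.6))
c=snap('wrist','w24.png')
```

```text
t 39.35 pos [418.3 222.8 187.9] toolx yaw 2.6324 tooly yaw 1.0616 z [ 0.001 -0.    -1.   ] F [-0.7 -1.  -5.7] T [-0.    0.   -0.05] g 0.126 q [-0.06  0.24 -0.56  2.01  0.16  0.93  0.36]
shift cm [-31.63 -11.22   0.11] spin 0.964
```

View pics/w24.png

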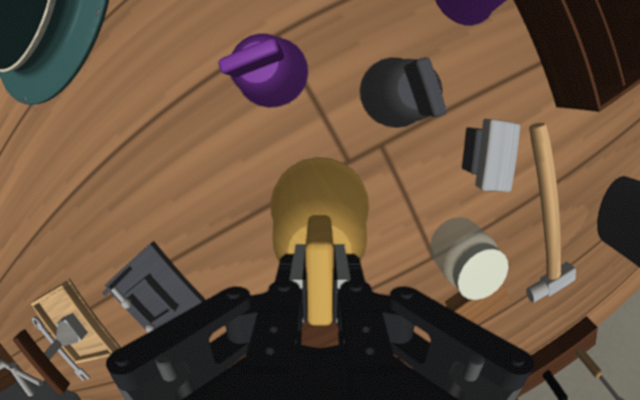

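Call:
{"method": "drive_tool", "body": {
  "commands": [
    [0.5, -31.5, -11.3, 0, 0.96],
    [0.5, -31.5, -11.3, 0, 0.96],
    [0.5, -31.5, -11.3, 0, 0.96],
    [0.5, -31.5, -11.3, 0, 0.96],
    [0.5, -31.5, -11.3, 0, 0.96],
    [0.5, -31.5, -11.3, 0, 0.96],
    [0.5, -31.5, -11.3, 0, 0.96],
    [0.5, -31.5, -11.3, 0, 0.96],
    [0.5, -31.5, -11.3, 0, 0.96],
    [0.5, -31.5, -11.3, 0, 0.96],
    [0.5, -31.5, -11.3, 0, 0.96]
  ]
}}

```text
t: 40.5
position: [637.7, -27.9, 187.4]
tool_rot: [-2.103, -2.333, 0.001]
wrist_force: [0.9, 0.4, -4.3]
gripper_width: 0.128
```

Run:
```python
from h import *
st()
mv([639.8,-28,109],np.radians(95.6))
```

```text
t 40.5 pos [637.7 -27.9 187.4] toolx yaw 1.6746 tooly yaw 0.1038 z [-0.001  0.    -1.   ] F [ 0.9  0.4 -4.3] T [0.01 0.02 0.03] g 0.128 q [ 0.16  0.49 -0.22  1.61  0.12  1.05  0.01]
shift cm [-0.03  0.22  7.84] spin 0.006
```

Call:
{"method": "drive_tool", "body": {
  "commands": [
    [0.5, 0, 0.2, 3, 0],
    [0.5, 0, 0.2, 6, 0],
    [0.5, 0, 0.2, 7.2, 0],
    [0.5, 0, 0.2, 7.6, 0],
    [0.5, 0, 0.2, 7.9, 0],
    [0.5, 0, 0.2, 7.9, 0]
  ]
}}

```text
t: 41.1
position: [640.8, -28.7, 109.9]
tool_rot: [2.105, 2.331, 0.001]
wrist_force: [-0.8, 0.2, -5.1]
gripper_width: 0.132
```

Call:
{"method": "drive_tool", "body": {
  "commands": [
    [0.5, 0, 0, 0.1, 0],
    [0.5, 0, 0, 0.1, 0]
  ]
}}

```text
t: 41.3
position: [640.9, -28.7, 108.9]
tool_rot: [2.105, 2.331, 0.002]
wrist_force: [0.0, 0.8, 0.7]
gripper_width: 0.131
```

Call:
{"method": "drive_tool", "body": {
  "commands": [
    [0.5, 0, 0, 0.06, 0],
    [0.5, 0, 0, 0.06, 0]
  ]
}}

```text
t: 41.5
position: [641.1, -28.5, 108.8]
tool_rot: [2.104, 2.331, 0.002]
wrist_force: [-1.3, 1.6, 8.7]
gripper_width: 0.132
```

Call:
{"method": "drive_tool", "body": {
  "commands": [
    [0.5, 0, 0, -0.03, 0],
    [6, 0, 0, -0.03, 0],
    [6, 0, 0, -0.03, 0],
    [6, 0, 0, -0.03, 0],
    [6, 0, 0, -0.03, 0],
    [6, 0, 0, -0.03, 0],
    [6, 0, 0, -3, 0],
    [6, 0, 0, -7, 0],
    [8.5, 0, 0, -11, 0],
    [8.5, 0, 0, -11, 0]
  ]
}}

```text
t: 42.5
position: [642.5, -28.7, 223.0]
tool_rot: [2.101, 2.327, 0.008]
wrist_force: [1.1, -0.6, 0.8]
gripper_width: 0.989
```

Run:
```python
from h import *
st()
c=snap('scene');zoom(c,180,120,480,280,2.6,'s25.png')
c=snap('top');zoom(c,160,130,430,290,2.9,'t25.png')
y=np.radians(168);
mv([374-105*np.cos(y),332-105*np.sin(y),235],y)
```

```text
t 42.5 pos [642.5 -28.7 223. ] toolx yaw 1.6727 tooly yaw 0.1019 z [ 0.008 -0.    -1.   ] F [ 1.1 -0.6  0.8] T [-0.02 -0.03 -0.01] g 0.989 q [ 0.16  0.46 -0.23  1.57  0.11  1.11  0.01]
shift cm [ 35.39 -12.85  -1.72] spin -1.259
```

View pics/s25.png

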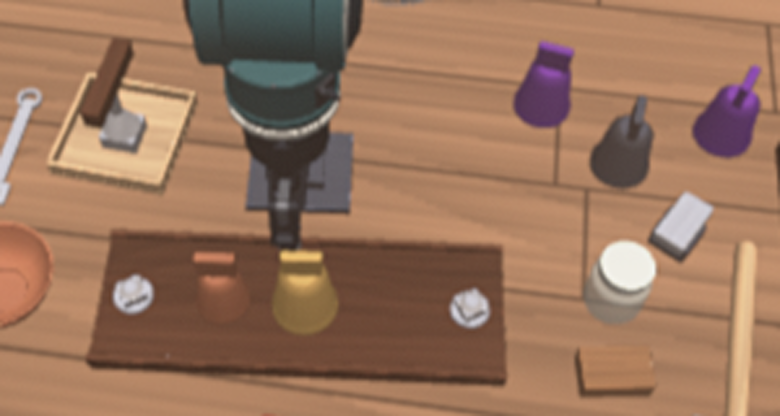

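View pics/t25.png

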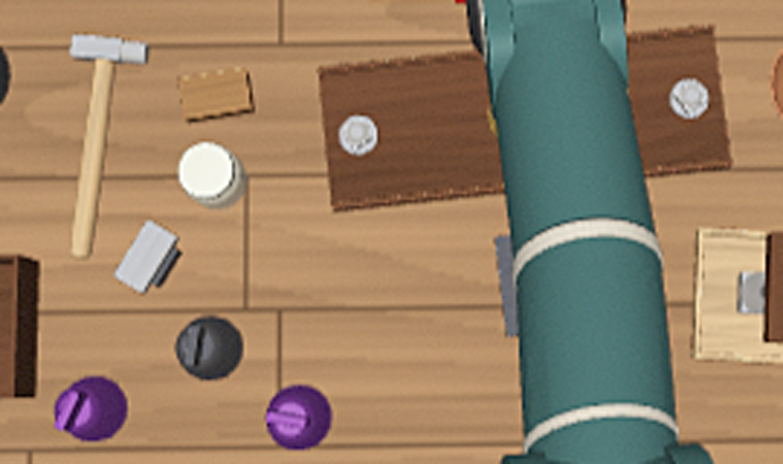

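Call:
{"method": "drive_tool", "body": {
  "commands": [
    [8.5, 35.4, -12.8, -1.2, -0.15],
    [8.5, 35.4, -12.8, -1.2, -0.3],
    [8.5, 35.4, -12.8, -1.2, -0.45],
    [8.5, 35.4, -12.8, -1.2, -0.6],
    [8.5, 35.4, -12.8, -1.2, -0.75],
    [8.5, 35.4, -12.8, -1.2, -0.9],
    [8.5, 35.4, -12.8, -1.2, -1.05],
    [8.5, 35.4, -12.8, -1.2, -1.2],
    [8.5, 35.4, -12.8, -1.2, -1.26],
    [8.5, 35.4, -12.8, -1.2, -1.26],
    [8.5, 35.4, -12.8, -1.2, -1.26],
    [8.5, 35.4, -12.8, -1.2, -1.26]
  ]
}}

```text
t: 43.8
position: [477.2, 309.5, 228.9]
tool_rot: [-0.332, -3.123, 0.001]
wrist_force: [-0.4, -0.1, 0.0]
gripper_width: 0.994
```

Run:
```python
from h import *
st()
c=snap('wrist','w26.png')
u=w2p(c,[374,334,118]).astype(int);x0,y0=max(u[0]-50,0),max(u[1]-40,0);print(x0,y0)
zoom(c,x0,y0,u[0]+50,u[1]+45,7,'w26z.png')
```

```text
t 43.8 pos [477.2 309.5 228.9] toolx yaw 2.9298 tooly yaw 1.359 z [-0.001 -0.    -1.   ] F [-0.4 -0.1  0. ] T [ 0.05  0.01 -0.04] g 0.994 q [-0.15  0.38 -0.61  1.74  0.24  1.1   0.53]
271 30
```

View pics/w26z.png

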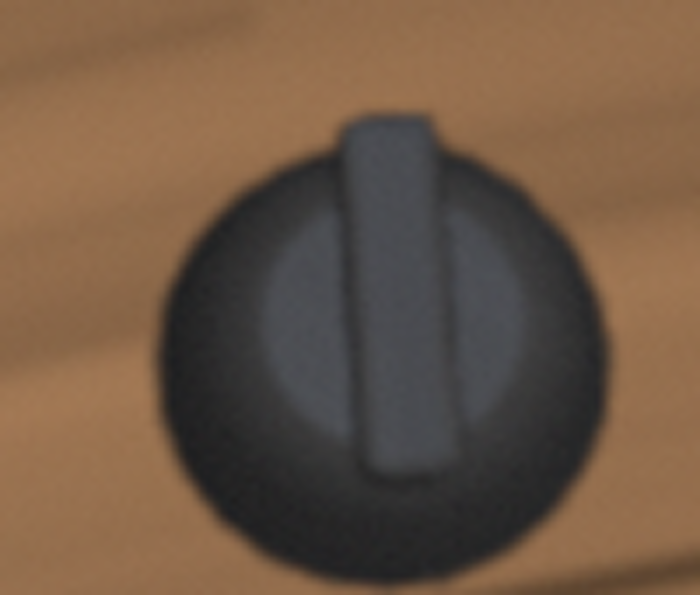

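Run:
```python
from h import *
c=snap('wrist')
m,y=tab(c,271,30,7,[(344,122),(432,119),(457,468),(367,470)],118)
mv([m[0],m[1],175],np.radians(y));mv([m[0],m[1],88],np.radians(y))
```

```text
tab [375.7 339.3 118. ] yaw 171.8 len 41.5 wid 10.2
shift cm [10.53  0.76  5.42] spin -0.067
shift cm [10.53  0.76 14.12] spin -0.067
```

Call:
{"method": "drive_tool", "body": {
  "commands": [
    [8.5, 5, 0.3, 3, -0.07],
    [8.5, 9.5, 0.5, 5.4, -0.07],
    [8.5, 10.3, 0.6, 5.4, -0.07],
    [8.5, 10.3, 0.6, 5.4, -0.07],
    [8.5, 10.3, 0.6, 5.4, -0.07]
  ]
}}

```text
t: 44.4
position: [378.3, 337.5, 175.9]
tool_rot: [0.219, 3.133, 0.001]
wrist_force: [0.7, 0.2, -0.8]
gripper_width: 0.991
```

Run:
```python
from h import *
st()
c=snap('wrist','w27.png')
```

```text
t 44.4 pos [378.3 337.5 175.9] toolx yaw 3.0019 tooly yaw 1.4311 z [ 0.001  0.    -1.   ] F [ 0.7  0.2 -0.8] T [-0.02 -0.05  0.01] g 0.991 q [-0.24  0.34 -0.66  1.94  0.25  0.94  0.42]
```

View pics/w27.png

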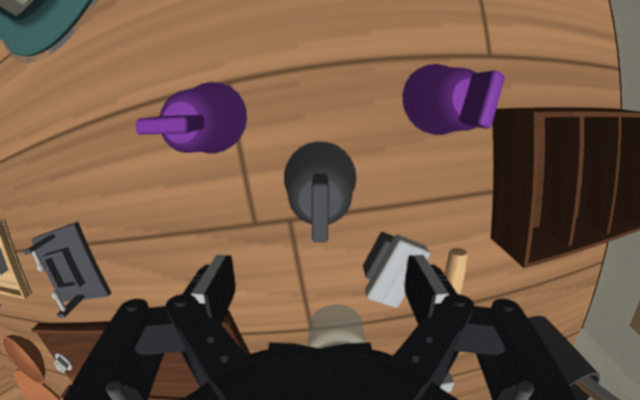

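Call:
{"method": "drive_tool", "body": {
  "commands": [
    [8.5, 0.1, 0, 4, 0],
    [8.5, 0.1, 0, 7, 0],
    [8.5, 0.1, 0, 8.75, 0],
    [8.5, 0.1, 0, 8.75, 0],
    [8.5, 0.1, 0, 8.75, 0],
    [0.5, 0.1, 0, 8.75, 0],
    [0.5, 0.1, 0, 8.75, 0],
    [0.5, 0.1, 0, 8.75, 0],
    [0.5, 0.1, 0, 8.75, 0],
    [0.5, 0.1, 0, 8.75, 0],
    [0.5, 0.1, 0, 8.75, 0],
    [0.5, 0.1, 0, 8.75, 0]
  ]
}}

```text
t: 45.65
position: [376.5, 337.9, 88.2]
tool_rot: [0.218, 3.134, 0.001]
wrist_force: [-1.1, -0.1, 5.5]
gripper_width: 0.129
```

Call:
{"method": "drive_tool", "body": {
  "commands": [
    [0.5, 0, 0, -2, 0],
    [0.5, 0, 0, -6, 0],
    [0.5, 0, 0, -10, 0],
    [0.5, 0, 0, -12, 0],
    [0.5, 0, 0, -12, 0],
    [0.5, 0, 0, -12, 0]
  ]
}}

```text
t: 46.25
position: [376.2, 337.2, 207.1]
tool_rot: [-0.218, -3.134, 0.001]
wrist_force: [-0.5, -0.3, -5.4]
gripper_width: 0.13
```

Run:
```python
from h import *
st()
mv([631,62,205],np.radians(95.6))
c=snap('wrist','w28.png')
```

```text
t 46.25 pos [376.2 337.2 207.1] toolx yaw 3.0025 tooly yaw 1.4317 z [-0.    -0.001 -1.   ] F [-0.5 -0.3 -5.4] T [-0.04  0.04 -0.01] g 0.13 q [-0.21  0.29 -0.68  1.91  0.22  1.01  0.44]
shift cm [-29.05 -23.72   0.22] spin 1.334
```

View pics/w28.png

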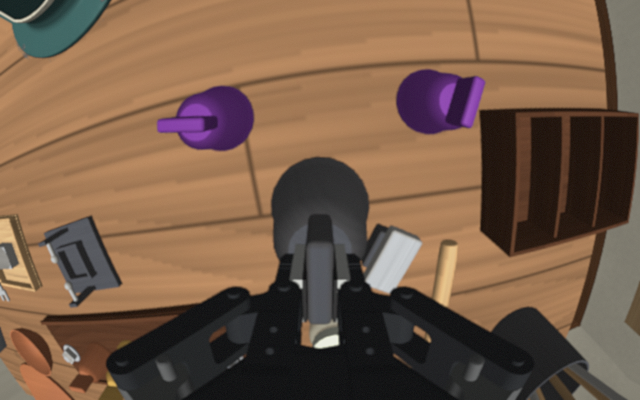

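Call:
{"method": "drive_tool", "body": {
  "commands": [
    [0.5, -29, -23.8, 0, 0.15],
    [0.5, -29, -23.8, 0, 0.3],
    [0.5, -29, -23.8, 0, 0.45],
    [0.5, -29, -23.8, 0, 0.6],
    [0.5, -29, -23.8, 0, 0.75],
    [0.5, -29, -23.8, 0, 0.9],
    [0.5, -29, -23.8, 0, 1.05],
    [0.5, -29, -23.8, 0, 1.2],
    [0.5, -29, -23.8, 0, 1.33],
    [0.5, -29, -23.8, 0, 1.33],
    [0.5, -29, -23.8, 0, 1.33],
    [0.5, -29, -23.8, 0, 1.33]
  ]
}}

```text
t: 47.5
position: [630.1, 62.6, 207.2]
tool_rot: [-2.1, -2.336, 0.001]
wrist_force: [-0.1, 0.0, -4.5]
gripper_width: 0.126
```

Run:
```python
from h import *
st()
mv([631,62,109],np.radians(95.6))
c=snap('scene');zoom(c,180,120,480,280,2.6,'s29.png')
```

```text
t 47.5 pos [630.1  62.6 207.2] toolx yaw 1.6772 tooly yaw 0.1064 z [-0.001  0.    -1.   ] F [-0.1  0.  -4.5] T [-0.01 -0.01  0.02] g 0.126 q [ 0.04  0.47 -0.26  1.61  0.13  1.08 -0.14]
shift cm [-0.07  0.09  9.82] spin 0.009
```

View pics/s29.png

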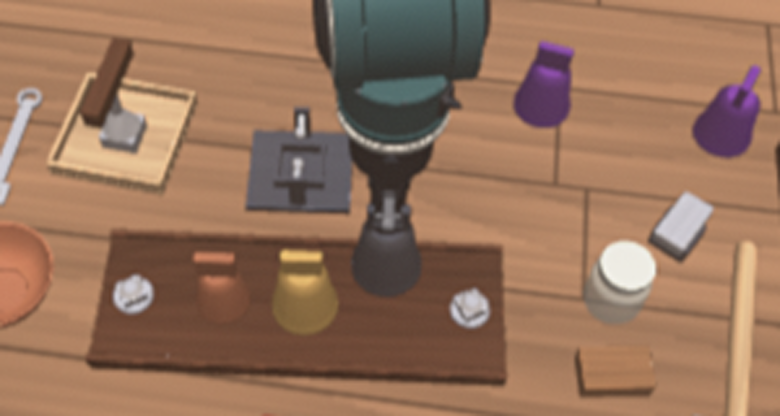

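Call:
{"method": "drive_tool", "body": {
  "commands": [
    [0.5, 0, 0.1, 4, 0],
    [0.5, 0, 0.1, 7.5, 0],
    [0.5, 0, 0.1, 9.1, 0],
    [0.5, 0, 0.1, 9.6, 0],
    [0.5, 0, 0.1, 9.9, 0],
    [0.5, 0, 0.1, 9.9, 0]
  ]
}}

```text
t: 48.15
position: [632.3, 62.1, 110.0]
tool_rot: [2.104, 2.331, 0.002]
wrist_force: [0.2, -0.4, -4.5]
gripper_width: 0.13
```

Call:
{"method": "drive_tool", "body": {
  "commands": [
    [0.5, 0, 0, 0.05, 0],
    [0.5, 0, 0, 0.05, 0]
  ]
}}

```text
t: 48.35
position: [632.1, 62.0, 109.3]
tool_rot: [2.105, 2.331, 0.002]
wrist_force: [1.1, 0.4, -4.9]
gripper_width: 0.132
```

Call:
{"method": "drive_tool", "body": {
  "commands": [
    [0.5, 0, 0, 0.1, 0],
    [0.5, 0, 0, 0.1, 0]
  ]
}}

```text
t: 48.55
position: [632.3, 62.3, 108.4]
tool_rot: [2.104, 2.331, 0.002]
wrist_force: [-0.6, 1.2, 4.3]
gripper_width: 0.123
```

Call:
{"method": "drive_tool", "body": {
  "commands": [
    [0.5, 0, 0, 0, 0],
    [6, 0, 0, 0, 0],
    [6, 0, 0, 0, 0],
    [6, 0, 0, 0, 0],
    [6, 0, 0, 0, 0],
    [6, 0, 0, 0, 0],
    [6, 0, 0, -3, 0],
    [6, 0, 0, -7, 0],
    [8.5, 0, 0, -12, 0],
    [8.5, 0, 0, -12, 0],
    [8.5, 0, 0, -12, 0]
  ]
}}

```text
t: 49.65
position: [632.1, 62.0, 228.5]
tool_rot: [2.104, 2.331, 0.002]
wrist_force: [-0.5, -0.0, -0.1]
gripper_width: 0.997
```

Call:
{"method": "drive_tool", "body": {
  "commands": [
    [8.5, 0, -10, -4, 0],
    [8.5, 0, -20, -4, 0],
    [8.5, 0, -20, -4, 0],
    [8.5, 0, -20, -4, 0],
    [8.5, 0, -20, -4, 0],
    [8.5, 0, -20, -4, 0],
    [8.5, 0, -20, -4, 0]
  ]
}}

```text
t: 50.35
position: [433.3, 41.6, 266.9]
tool_rot: [-2.105, -2.331, 0.0]
wrist_force: [0.3, -0.6, 0.5]
gripper_width: 0.996
```

Run:
```python
from h import *
st()
c=snap('scene');zoom(c,180,120,480,280,2.6,'s30.png')
c=snap('top');zoom(c,160,120,460,300,2.6,'t30.png')
c=snap('wrist','w30.png')
```

```text
t 50.35 pos [433.3  41.6 266.9] toolx yaw 1.6727 tooly yaw 0.1019 z [-0.001  0.    -1.   ] F [ 0.3 -0.6  0.5] T [-0.   -0.04  0.  ] g 0.996 q [ 0.12  0.04 -0.29  2.01  0.01  1.09 -0.08]
```

View pics/s30.png

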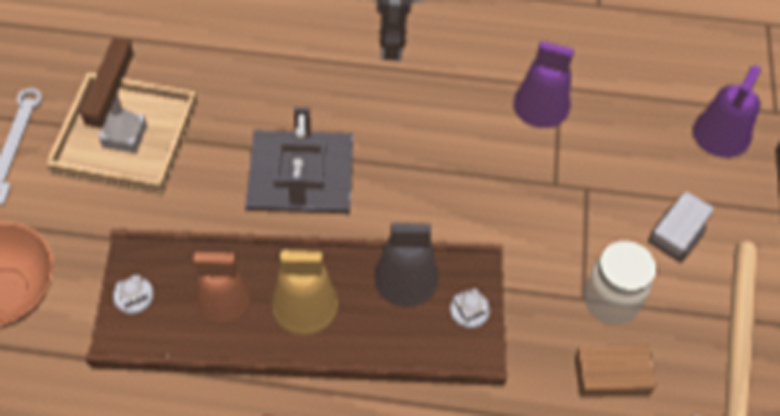

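View pics/t30.png

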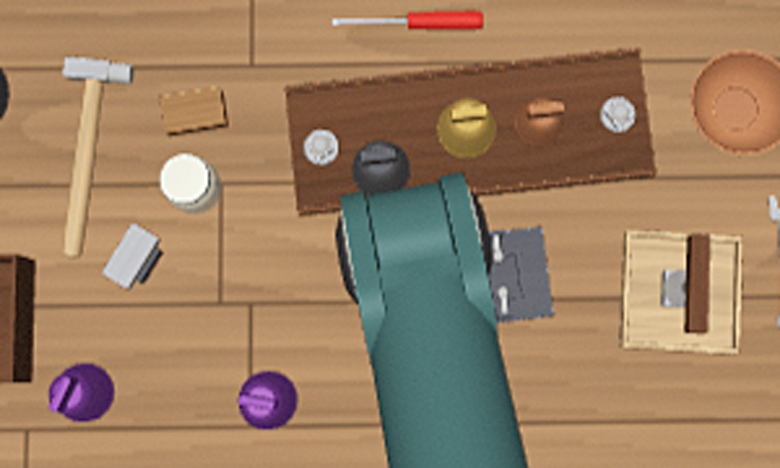

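Run:
```python
from h import *
c=snap('top')
cs=snap('scene')
ctr=np.array([639.8,-29.3]);y=np.radians(5.6);Rm=np.array([[np.cos(y),np.sin(y)],[-np.sin(y),np.cos(y)]])
f=lambda a,b,z:p2w(c,160+(a+.5)/2.6-.5,120+(b+.5)/2.6-.5,z)
g=lambda a,b,z:p2w(cs,180+(a+.5)/2.6-.5,120+(b+.5)/2.6-.5,z)
for n,p,z in [('steel tab',f(380,156,138),0),('brass tab',f(469,115,138),0),('copper tab',f(546,109,122),0),
 ('steel tab S',g(411,229,138),0),('brass S',g(302,257,138),0),('copper S',g(214,258,122),0),('key bar',f(697,283,132),0),('steelbody S',g(408,277,35),0),('steelbody T',f(381,167,35),0)]:
    print(n,p.round(1),Rm@(p[:2]-ctr))
zoom(c,300,160,400,225,7,'t31.png')
```

```text
steel tab [587.   83.2 138. ] [-41.53800895 117.14805262]
brass tab [636.2 -25.4 138. ] [-3.17064582  4.18554222]
copper tab [ 645.8 -120.9  122. ] [ -2.97206292 -91.77931577]
steel tab S [591.6  85.7 138. ] [-36.79024056 119.13155252]
brass S [642.4 -24.6 138. ] [3.03328057 4.43229484]
copper S [ 648.5 -120.   122. ] [ -0.23796072 -91.13587993]
key bar [ 428.8 -295.9  132. ] [-236.0267597 -244.7373475]
steelbody S [594.9  87.9  35. ] [-33.28856541 120.98002829]
steelbody T [590.1  85.3  35. ] [-38.33273828 118.87390167]
```

View pics/w30.png

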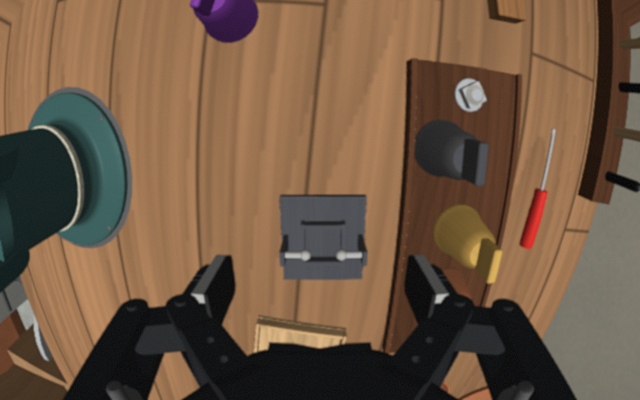

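View pics/t31.png

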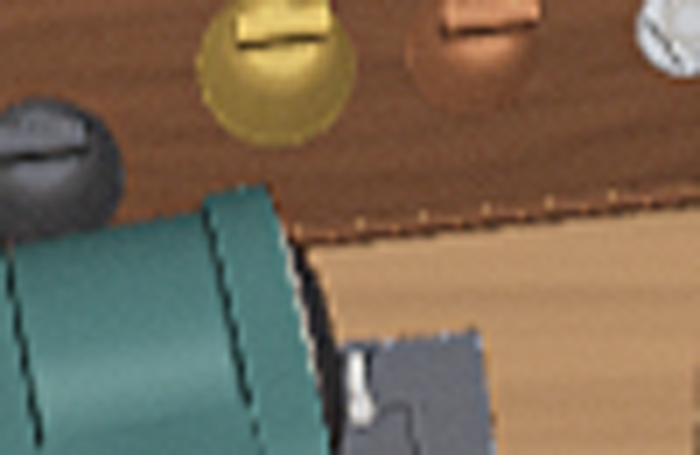

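Run:
```python
from h import *
mv([599,-20,250],np.radians(95.7))
```

```text
shift cm [-7.83 15.88  1.66] spin 0.003
```

Call:
{"method": "drive_tool", "body": {
  "commands": [
    [8.5, -7.8, 15.9, 1.7, 0],
    [8.5, -7.8, 15.9, 1.7, 0],
    [8.5, -7.8, 15.9, 1.7, 0],
    [8.5, -7.8, 15.9, 1.7, 0],
    [8.5, -7.8, 15.9, 1.7, 0],
    [8.5, -7.8, 15.9, 1.7, 0],
    [8.5, -7.8, 15.9, 1.7, 0],
    [8.5, -7.8, 15.9, 1.7, 0]
  ]
}}

```text
t: 51.4
position: [598.3, -19.3, 250.8]
tool_rot: [2.104, 2.332, 0.0]
wrist_force: [-0.3, 0.2, 1.1]
gripper_width: 0.994
```

Run:
```python
from h import *
st()
c=snap('wrist','w32.png')
u=w2p(c,[589,87,138]).astype(int);x0,y0=max(u[0]-50,0),max(u[1]-40,0);print(x0,y0)
zoom(c,x0,y0,u[0]+50,u[1]+45,7,'w32z.png')
```

```text
t 51.4 pos [598.3 -19.3 250.8] toolx yaw 1.6734 tooly yaw 0.1026 z [ 0.  0. -1.] F [-0.3  0.2  1.1] T [-0.03 -0.02 -0.01] g 0.994 q [ 0.16  0.36 -0.23  1.65  0.09  1.13  0.01]
270 31
```

View pics/w32z.png

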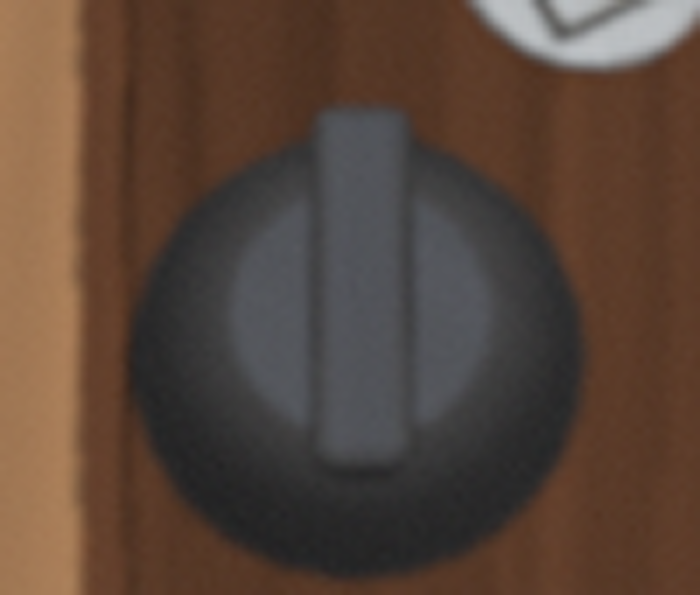

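View pics/w32.png

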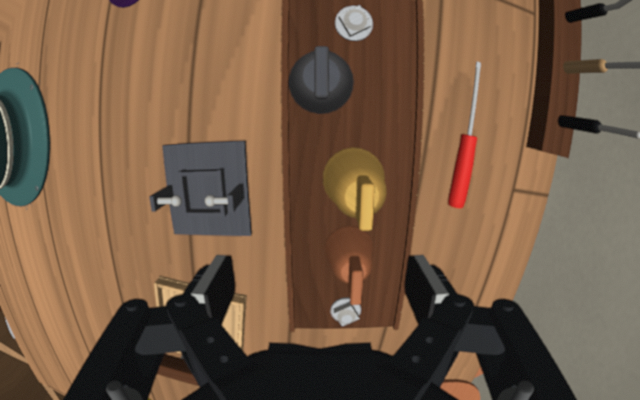

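Run:
```python
from h import *
c=snap('wrist')
ctr=np.array([639.8,-29.3]);y=np.radians(5.6);Rm=np.array([[np.cos(y),np.sin(y)],[-np.sin(y),np.cos(y)]])
m,yy=tab(c,270,31,7,[(318,110),(408,110),(408,462),(318,462)],138)
print(Rm@(m[:2]-ctr))
f=lambda a,b,z:p2w(c,270+(a+.5)/7-.5,31+(b+.5)/7-.5,z)
a,b=f(133,350,30),f(582,350,30);print(Rm@(a[:2]-ctr),Rm@(b[:2]-ctr),np.linalg.norm(a-b))
print('lip', Rm@(f(80,350,28)[:2]-ctr),Rm@(f(130,350,24)[:2]-ctr))
# shoulder disc z=20+82
a,b=f(232,310,102),f(492,310,102);print('top disc',Rm@((a+b)[:2]/2-ctr))
mv([m[0],m[1],195],np.radians(yy));mv([m[0],m[1],108.5],np.radians(yy))
```

```text
tab [589.9  87.4 138. ] yaw 95.9 len 42.1 wid 10.4
[-38.31244961 120.98402999]
[-75.37320943 122.37765831] [ -1.44363988 122.84452878] 73.93104368902763
lip [-84.41674843 122.75407667] [-76.46115219 122.8903636 ]
top disc [-38.17826685 121.70976263]
shift cm [10.72  0.23  5.59] spin -0.001
shift cm [10.72  0.22 14.24] spin -0.001
```

Call:
{"method": "drive_tool", "body": {
  "commands": [
    [8.5, 0, 0, 0, 0],
    [8.5, 0, 0, 0, 0],
    [8.5, 0, 0, 0, 0],
    [8.5, 0, 0, 0, 0],
    [8.5, 0, 0, 0, 0]
  ]
}}

```text
t: 52.0
position: [598.8, -19.8, 250.3]
tool_rot: [-2.105, -2.332, 0.0]
wrist_force: [-0.7, 0.2, 0.3]
gripper_width: 0.998
```

Run:
```python
from h import *
c=snap('scene');zoom(c,180,120,480,280,2.6,'s33.png')
```

```text
(no output)
```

View pics/s33.png

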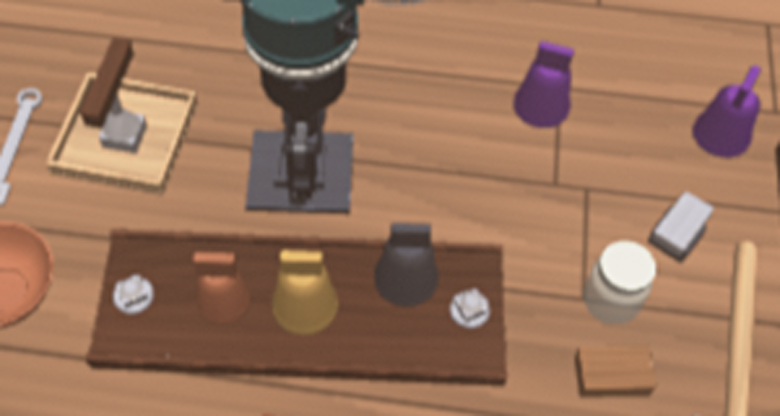

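The key stands in the tray, the three bells stand upright on the ledge, and the gripper is clear of everything.

```bash
python3 -c "
from station import env
print(env.close_job())"
```

```text
the job is handed in; nothing more can be done
None
```

I lifted the key from the clip and drove both lag screws home with it. I then stood the key in the tray, set the copper, brass and dark-steel bells on the ledge, and handed the job in at about 52 s.

My last checks showed:

- **Screws:** each one came to a hard stop, with torque rising to 0.7 N m on the left and 1.0 N m on the right. The head angles, measured afterwards, are within about 2° of what full home predicts. I have no direct reading of the turn joints.
- **Key:** it stands upright in the tray about 2 mm from its centre, released.
- **Bells:** copper and brass are in their slots at about y = -91 and +4 mm.
- **Dark steel bell:** I released it at about y = +91 mm, but after the arm withdrew it stood at about x = -38, y = +121 mm. It was either the announced knock or my retreat; I did not see which. Its tab, shoulder and mouth line up, so it is upright and flat, with its edge almost at the ledge's lip. That is still well inside the limits, so I left it there.
- **Bystanders:** none of those in view in the last pictures appears to have moved.

The top and wrist cameras disagreed by up to about 8 mm on the bells' positions. I followed the wrist camera, and all three grasps were centred.

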